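# Close a sprung filter cell with locking pliers and its swing hook

## Robot

A 6-joint arm with a two-finger parallel gripper is mounted at the origin on a cart in front of the work surface, level with it; the furniture and walls round the work are solid. World frame = base frame: x ahead of the robot, y to its left, z up, the work surface at z = 0. Lengths are in mm, angles in rad, forces in N, time in s.
With the tool pointing down it reaches from about 350 to 775 mm from the base axis. Payload 7.3 kg.
Tool frame: the origin (TCP) lies at the very end of the fingers, on their centre line; the grasp point (between the pads) lies 19 mm behind it (bot.tcp_to_grasp is the distance from the TCP to the grasp point, in mm); z points along the fingers, y is the direction in which the jaws open and shut (so a half turn about z gives the same grasp; the last joint's range is limited). The gripper opens to 92 mm and grips with 3 to 60 N. Pads are 19 mm wide; open, the fingers measure 130 mm over their backs; the gripper's body (75 mm by 190 mm) begins 47 mm behind the grasp point.
Start: joints at [-1.402, 0.342, 1.524, -0, 1.275, -0.146], TCP at [162.576, -499.213, 226.741] pointing down, gripper open.
Joint ranges: [-2.53, 2.53], [-0.77, 2.02], [0.04, 2.7], [-1, 4.14], [0.28, 2.66], [-3.11, 3.11]. Speed limits (rad/s): [2.57, 2.57, 3.14, 3.14, 3.14, 3.14].

## Interface

Orientations are given as [roll, pitch, yaw] about the fixed x, y, z axes, in that order (R = Rz(yaw) Ry(pitch) Rx(roll)).
In Python, from plant import bot gives the robot as it stands. The module is installed in compiled form; this text tells all that it offers.
- The arm moves only by the tool carry_out, never from a script. Its argument "motion" is a list of rows, each a list of 5 numbers: the closure, from 0 (fully open) to 1 (shut), then the shift along the tool's x, y, z in mm, then the turn about the tool's z in degrees. In form: [[claw, dx, dy, dz, spin], ...]. A call has 1 to 10 rows; each row is the pose to reach, as a shift and turn from the pose measured when the call began, along the tool's axes at that moment; what a row does not reach only later rows make up. A row lasts 1/8 s, in which the tool goes at most 62.5 mm and 10.7 degrees, less where a joint would pass 70% of its speed; a pose out of reach is approached as far as the arm can. A call with a gripper value outside its range is refused whole. The fingers move at their own pace and stop on an object; the grip force is fixed at half the most. Time passes only in rows, so rows that repeat a pose let the fingers close. It gives the time, the measured TCP pose, the force and the opening at its end, in the units of the state.
- bot.get_obs(): the state, without advancing time (a new reading comes with each control period).
- bot.capture(name): name is "scene" or "top"; returns a dict with "color" (384x512x3 uint8, red, green, blue), "depth" (384x512 float32, mm along the optical axis (not along the pixel's ray), 0 where there is no reading), "K" (3x3 intrinsics, pixels), "k1" (the pictures are not rectified: a ray, as slopes to the right and down, at radius r is drawn at 1 + k1 r^2 times it, then the intrinsics apply), "camera_from_world" (4x4, takes a point from world to camera coordinates). Camera axes: x right, y down, z forward; pixel columns grow to the right and rows downward; lengths in mm; the calibration is good to about 2 mm. A picture is of the moment at which its call begins.
- bot.close_job(): hands the job in, once; it reports no verdict.
The state is a dict: "time": time; "joint_positions": joint angles; "dq": joint speeds; "tau": joint torques, N m; "tool_pos": TCP position; "tcp_rot": TCP orientation; "contact_force": force on the tool from outside, world axes, zero at the start; "moment": the same for the moment, N m; "grip_width": finger opening in mm.
Only numpy, scipy, OpenCV 4.12 (cv2) and the standard library are available. Lean on these libraries where they do the work, as an engineer would, in place of code of your own. Each camera call takes 0.05 s, during which the arm holds its last target.

## Task

Shut the filter cell: lay the locking pliers flat across its two clamping posts, squeeze the handles until they snap over centre and stay locked, and while they hold the cell closed swing its hook over the sliding plate. Then press the release lever so that the pliers spring open, lift them off and lay them flat on the bench at least a hand's breadth (10 cm) clear of the cell, which must stay shut on its hook. Leave the beaker, the dish and the oil bottle where they stand.

Things in the scene. Friction and masses are not known exactly. Their poses are not given: they have to be found in the camera images.
- pliers: Bare steel locking pliers lying flat, 194 mm long, 20 thick, 0.34 kg. Origin: under the jaw pivot; x forward to the jaw tips (x = 54), z up. This is their fixed side: fixed jaw at +y, its flat face at y = 11.2 from x = 14 to 54, and fixed handle, a straight bar from x = -96 to -14, y = 3 to 12, 20 high, with a screw to x = -108. The sprung moving jaw and handle are on the -y side.
- pliers_hold (a point): Point to carry the pliers by: on the fixed handle at pliers x = -84, y = 7.5, z = 10 mm. Held across y, the bar is 9 mm wide; with the pliers open nothing else is within 35 mm of it there.
- pliers_mouth (a point): Point of the fixed side at pliers x = 42, y = 0, z = 10 mm, midway between the locked jaws, where the posts should be. Open, the moving jaw's face is there at y = -28 (gape 39 mm); locked, the faces are parallel at about y = 11 and -12.
- pliers_handle (a joint): Turn of the moving handle against its jaw, rad: 0 sprung fully open, 0.75 dead centre, about 0.80 locked on the posts. At pliers x = -62 the handles' outer faces stand at y = 12 and -45 open (at x = -75: -50), 12 and -18 locked. Squeezed there across y with the jaws on the posts it takes 10 to 20 N, snaps over and stays; the frame slides and turns a little.
- handle_mid (a point): Middle of the moving handle at pliers x = -68 (locked): a straight bar 7 mm wide, z = 2.5 to 19. It reaches back to x = -140, past the fixed handle; open, its tail end swings out to x = -132, y = -76.
- lever_tab (a point): Middle of the release lever's tab, an upright plate 22 long, 4.5 thick, z = 3 to 20, beside the moving handle's tail on its inner side (locked: pliers x = -127, y = 7). Pressed 10 mm towards its own handle (-y) it breaks the lock: a 15 to 25 N pinch of both, tab's inner to handle's outer face 24.5 mm, pressed 11; locked, the handle is turned -0.05 rad from the pliers' x. It springs back.
- cell: Aluminium filter cell, fast on the bench: grey base 74 x 106 x 9 mm, two upright plates 70 wide, 12 thick, top at z = 78, closing along y. Origin: on the bench, midway between the shut plates; front is -x. Fixed plate y = 4 to 16; sliding plate at -y, sprung away (5 N open, 11 N shut). Lay the pliers parallel to it in front, origin near cell x = -100, y = 4, moving jaw at -y.
- cell_post_fixed (a point): Top centre of the fixed plate's clamping post, upright, 12 mm diameter, z = 3 to 30, at cell x = -58, y = 6, on a lug before the base. The bench round and under the posts is free; the plates and base begin at x = -34.
- cell_post_moving (a point): Top centre of the sliding plate's post, the same, at cell x = -58, y = -6 when shut, -12.5 when open. Over both posts: 24 mm shut, 30.5 open.
- cell_plate (a joint): Gap of the sliding plate, m: 0 shut, 0.0065 sprung open; about 0.001 when clamped by the pliers, 0.0027 when the hook alone holds it.
- cell_hook (a joint): Hook angle, rad: 0 down over both plates, 1.75 swung back (arm upright). Pivot along cell x at y = 24, z = 64 mm. Down, its arm (x = -8 to 8, top z = 89) runs to y = -28, its tooth behind the sliding plate. Pushed from +y towards -y past about 1.0 it drops by itself; the tooth passes only if the plate is clamped shut, else it stops on the plate's top at about 0.2.
- hook_tab (a point): Tip of the hook's turned-up end, 67 mm from its pivot: at cell x = 0, y = -36, z = 93 when down; near y = 63, z = 118 when open.
- beaker: Empty clear beaker, 55 x 55 x 68 mm, a bystander. Origin: centre of its underside.
- dish: Closed culture dish, 92 mm across, 16 high, a bystander. Origin: centre of its underside.
- oil_bottle: Small brown dropper bottle, 25 x 25 x 78 mm, a bystander. Origin: centre of its underside.

How it is judged (in metres and radians):
On the way, in this order (a step that is already met when the one before it is completed fails the run):
1. the pliers are locked on the posts and, with the fingers off them, hold the cell shut (value of joint pliers_handle above 0.77 rad and value of joint cell_plate below 0.002 m and value of joint cell_hook above 0.3 rad and contact force between the fingers and pliers below 0.5 N), for 0.2 s.
2. with the pliers still locked, the hook is down over the sliding plate (value of joint cell_hook below 0.06 rad and value of joint pliers_handle above 0.77 rad), for 0.2 s.
3. the lever has freed the pliers: they have sprung open and the hook holds the cell (value of joint pliers_handle below 0.25 rad and value of joint cell_hook below 0.06 rad and value of joint cell_plate below 0.0035 m), for 0.2 s.
At the end, for the whole second after the job is handed in: Hook down (0.06 rad), plate within 3.5 mm of shut; pliers open (handle under 0.25 rad), let go, at rest flat on the bench (6 mm, 0.08 rad), jaws over 15 cm from the cell's middle, not touching it; beaker, dish and oil bottle within 3 cm of their starts (all of step 3 and horizontal distance between pliers_mouth and cell above 0.15 m and contact force between pliers and cell below 0.2 N and height (world z) of pliers between -0.005 and 0.006 m and angle between pliers's own z axis and vertical below 0.08 rad and linear speed of pliers below 0.02 m/s and distance of each of beaker, dish, oil_bottle from where it was at the start of the episode below 0.03 m).
It fails at once if a bystander is knocked or shifted more than 3 cm (distance of any of beaker, dish, oil_bottle from where it was at the start of the episode above 0.03 m).
It also fails if it takes over 72 s, if anything falls off the work surface, if the arm or the gripper's body presses on something with over 40 N, if the wrist force passes 120 N, or if a joint passes its speed limit or range.

## Working session

There is one attempt and no reset: what is moved stays moved. The work goes in short steps, Python scripts to look and compute and a tool call to move; the robot and the scene stay as the last step left them, time stands still between calls to the robot, and variables do not carry over. Pictures are saved under pics/ and viewed, and the job is handed in when it is done.

Besides the shell and the picture viewer there is one more tool, called after "Call:" as name(argument=value, ...) on one line, values as JSON. carry_out: Moves the arm, as the interface text tells. Its arguments: {"type":"object","properties":{"motion":{"type":"array","items":{"type":"array","items":{"type":"number"}}}},"required":["motion"]}

```bash
mkdir -p pics; ls
python3 - <<'E'
from plant import bot
import cv2,numpy as np
o=bot.get_obs();print(o)
for n in ("scene","top"):
    c=bot.capture(n);np.savez(f"{n}0.npz",**c)
    cv2.imwrite(f"pics/{n}0.png",cv2.resize(c["color"][:,:,::-1],(800,600)))
    print(n,c["K"],c["k1"],c["camera_from_world"])
E
```

```text
pics
{'time': 0.0, 'joint_positions': array([-1.40199825e+00,  3.42715056e-01,  1.52500634e+00, -2.97640753e-05,
        1.27542246e+00, -1.46005967e-01]), 'dq': array([ 0.00078707, -0.00074919, -0.00037683, -0.00019449, -0.00126465,
        0.0019042 ]), 'tau': array([-1.21436555e-03, -4.31245637e+01, -2.44223785e+01,  7.15371617e-02,
        5.58959472e-02, -1.60667018e-04]), 'tool_pos': array([ 162.49545217, -498.78696424,  226.05268316]), 'tcp_rot': array([-3.14005382e+00, -1.97521786e-04,  3.14812575e-01]), 'contact_force': array([-0.10163003,  0.26908088, -0.46543424]), 'moment': array([0.02863925, 0.02839743, 0.05250135]), 'grip_width': 91.84847873951016}
scene [[445.41791982   0.         252.49221266]
 [  0.         445.41791982 185.46663005]
 [  0.           0.           1.        ]] -0.013891379533475946 [[-5.29216795e-01 -8.48296709e-01  1.79521010e-02  2.79664409e+02]
 [-5.75670442e-01  3.43432756e-01 -7.42062992e-01  3.80118456e+02]
 [ 6.23324254e-01 -4.03046692e-01 -6.70089724e-01  1.02412776e+03]
 [ 0.00000000e+00  0.00000000e+00  0.00000000e+00  1.00000000e+00]]
top [[416.59170623   0.         255.95448834]
 [  0.         416.59170623 189.18235056]
 [  0.           0.           1.        ]] -0.13006558720523348 [[ 2.33041943e-03 -9.99450898e-01  3.30525606e-02 -7.94859882e+00]
 [-9.89330274e-01 -7.11914240e-03 -1.45516071e-01  5.65499143e+02]
 [ 1.45671474e-01 -3.23607854e-02 -9.88803621e-01  1.10572466e+03]
 [ 0.00000000e+00  0.00000000e+00  0.00000000e+00  1.00000000e+00]]
```

View pics/scene0.png

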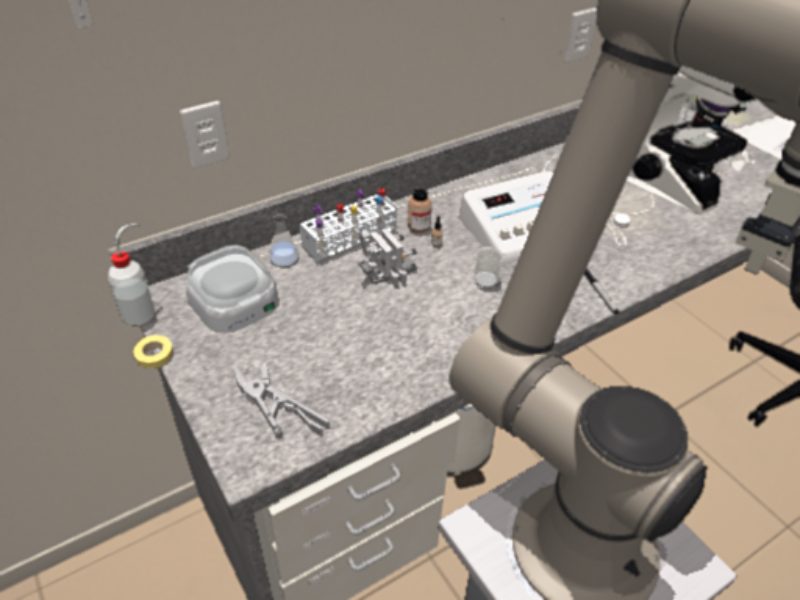

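View pics/top0.png

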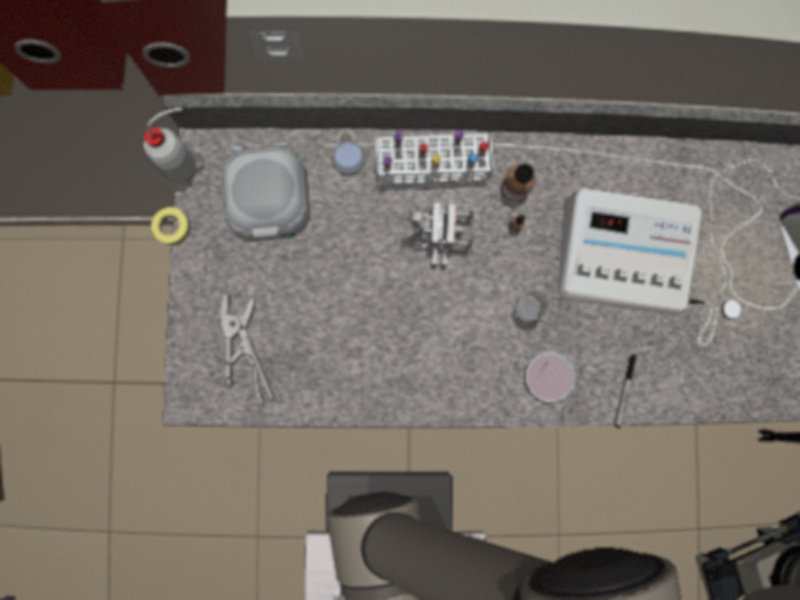

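Top view (800x600): pliers at about (240,345), jaws up (+x) with the fixed handle on the left. The cell is at (445,230) and its posts point down toward the robot at (435–443,263). Next I'll crop closer.

```bash
cat > h.py <<'E'
import numpy as np, cv2
def load(n): return dict(np.load(n+".npz"))
def px2w(c,u,v,z):
    K=c["K"];d=np.array([(u-K[0,2])/K[0,0],(v-K[1,2])/K[1,1]])
    s=d.copy()
    for _ in range(20): s=d/(1+float(c["k1"])*(s@s))
    T=c["camera_from_world"];R=T[:3,:3];t=T[:3,3]
    ray=R.T@np.array([s[0],s[1],1.]);o=-R.T@t
    return o+ray*(z-o[2])/ray[2]
def w2px(c,p):
    T=c["camera_from_world"];q=T[:3,:3]@np.asarray(p,float)+T[:3,3]
    s=q[:2]/q[2];s=s*(1+float(c["k1"])*(s@s));K=c["K"]
    return np.array([K[0,0]*s[0]+K[0,2],K[1,1]*s[1]+K[1,2]])
def crop(c,u0,v0,w,h,f,fn):
    im=c["color"][v0:v0+h,u0:u0+w,::-1]
    im=cv2.resize(im,(w*f,h*f),interpolation=cv2.INTER_CUBIC)
    for i in range(0,w,10):
        cv2.putText(im,str(u0+i),(i*f,10),0,0.35,(0,0,255),1);cv2.line(im,(i*f,12),(i*f,20),(0,0,255),1)
    for j in range(0,h,10):
        cv2.putText(im,str(v0+j),(0,j*f+4),0,0.35,(0,255,0),1);cv2.line(im,(24,j*f),(32,j*f),(0,255,0),1)
    cv2.imwrite(fn,im)
E
python3 - <<'E'
from h import *
c=load("top0")
crop(c,130,180,60,80,7,"pics/p1.png")
crop(c,250,120,80,60,10,"pics/c1.png")
E
```

```text
(no output)
```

View pics/p1.png

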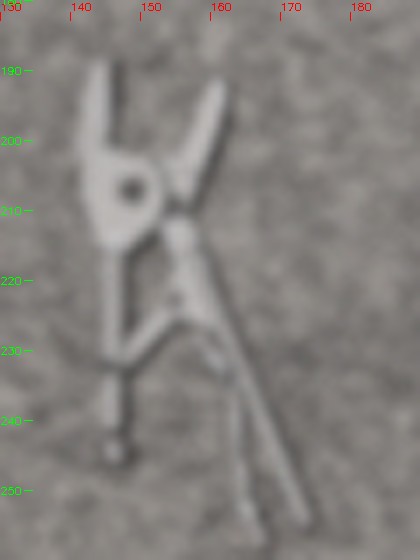

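View pics/c1.png

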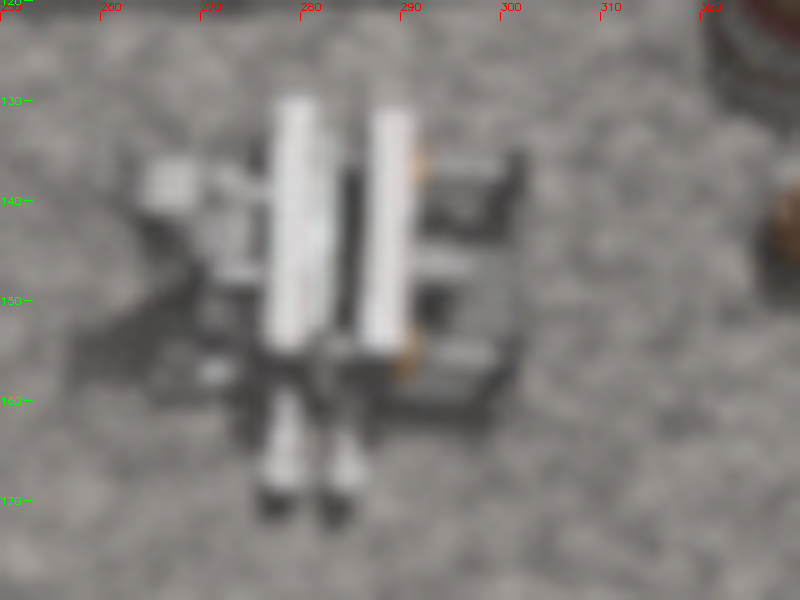

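Run:
```python
from h import *
c=load("top0")
print("plates z78")
for u,v in [(277.8,129.7),(281.8,129.7),(276.3,155.2),(280.5,155.2),(287.2,130.7),(291.2,130.7),(286,155.3),(290.3,155.3)]:
    print(u,v,px2w(c,u,v,78)[:2].round(1))
print("posts z30 (bright bottom end)")
for u,v in [(277.9,166.5),(284.3,166.5)]: print(px2w(c,u,v,30)[:2].round(1))
print("pliers z20")
for u,v in [(145.8,216),(146.3,240),(143.2,190),(147,190),(161.5,192),(174,254),(168,257),(148.7,206.5),(146,245)]: print(u,v,px2w(c,u,v,20)[:2].round(1))
s=load("scene0")
d=c["depth"];print(d[140,279],d[140,289])
# heights map stats
def pt(c,u,v):
    K=c["K"];dd=np.array([(u-K[0,2])/K[0,0],(v-K[1,2])/K[1,1]]);ss=dd.copy()
    for _ in range(20): ss=dd/(1+float(c["k1"])*(ss@ss))
    z=c["depth"][v,u];q=np.array([ss[0]*z,ss[1]*z,z]);T=c["camera_from_world"]
    return T[:3,:3].T@(q-T[:3,3])
for u,v in [(279,140),(289,140),(278,166),(284,166),(146,225),(270,170),(268,138),(145,196)]: print(u,v,pt(c,u,v).round(1))
crop(s,210,130,70,60,10,"pics/c2.png")
crop(s,140,225,75,60,10,"pics/p2.png")
```

```text
plates z78
277.8 129.7 [725.1 -63.5]
281.8 129.7 [725.2 -74.5]
276.3 155.2 [653.5 -58.9]
280.5 155.2 [653.6 -70.3]
287.2 130.7 [722.6 -89.3]
291.2 130.7 [ 722.8 -100.3]
286 155.3 [653.5 -85.3]
290.3 155.3 [653.6 -97. ]
posts z30 (bright bottom end)
[632.1 -67.2]
[632.3 -85.3]
pliers z20
145.8 216 [491.1 300.5]
146.3 240 [424.6 296.9]
143.2 190 [564.1 310.7]
147 190 [564.2 299.9]
161.5 192 [558.8 258.7]
174 254 [387.  218.9]
168 257 [378.7 235.3]
148.7 206.5 [517.7 293.3]
146 245 [410.8 297.3]
1126.8636 1133.9402
279 140 [694.6 -66.1  83.1]
289 140 [696.6 -94.   77.2]
278 166 [633.5 -67.5  30.4]
284 166 [634.3 -84.7  27.2]
146 225 [465.9 298.4  23. ]
270 170 [628.6 -47.2  -4.2]
268 138 [691.2 -34.3 114.6]
145 196 [547.1 304.7  20.7]
```

View pics/c2.png

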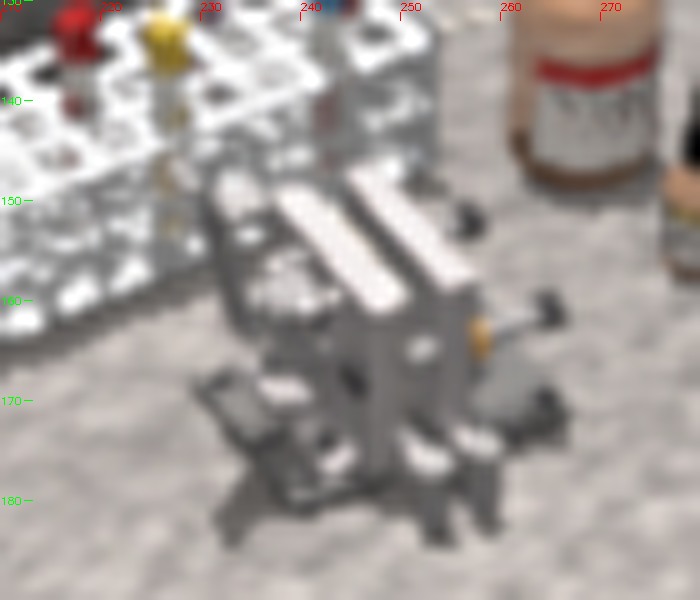

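View pics/p2.png

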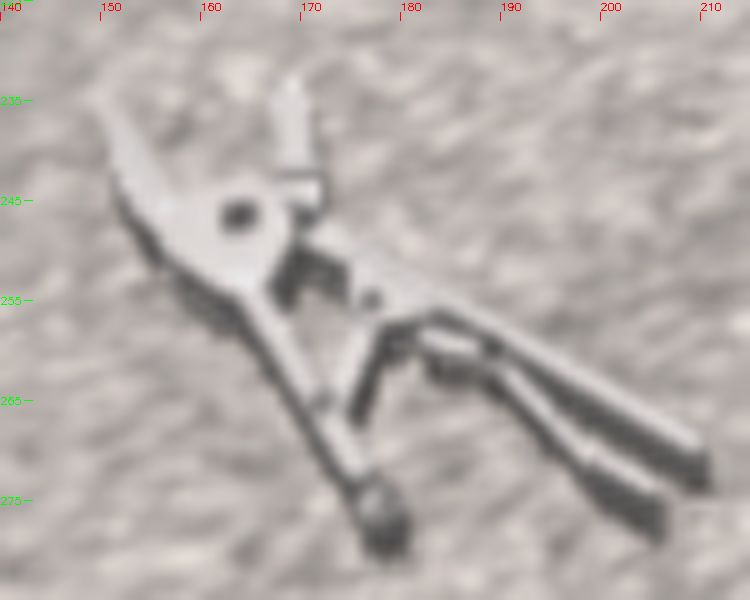

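```bash
cat >> h.py <<'E'
def tf(pose,p):
    x,y,a=pose;p=np.asarray(p,float)
    return np.array([x+np.cos(a)*p[0]-np.sin(a)*p[1],y+np.sin(a)*p[0]+np.cos(a)*p[1],p[2]])
def overlay(c,segs,u0,v0,w,h,f,fn):
    im=cv2.resize(c["color"][v0:v0+h,u0:u0+w,::-1],(w*f,h*f),interpolation=cv2.INTER_CUBIC)
    for pose,pts,col in segs:
        q=np.array([(w2px(c,tf(pose,p))-[u0,v0]+0.5)*f for p in pts]).round().astype(int)
        cv2.polylines(im,[q],False,col,1)
    cv2.imwrite(fn,im)
def rect(x0,x1,y0,y1,z): return [(x0,y0,z),(x1,y0,z),(x1,y1,z),(x0,y1,z),(x0,y0,z)]
def circ(x,y,z,r=6): return [(x+r*np.cos(t),y+r*np.sin(t),z) for t in np.linspace(0,6.3,13)]
def cellsegs(p,g=6.5): 
    G=(0,255,0)
    return [(p,rect(-35,35,4,16,78),G),(p,rect(-35,35,-16-g,-4-g,78),G),(p,circ(-58,6,30),G),(p,circ(-58,-6-g,30),G)]
def plisegs(p,op=True):
    R=(0,0,255)
    s=[(p,rect(-96,-14,3,12,20),R),(p,[(54,11.2,20),(14,11.2,20)],R),(p,circ(0,0,20,4),R),(p,[(-108,7.5,10),(-96,7.5,10)],R)]
    if op: s+=[(p,[(-62,-45,19),(-75,-50,19),(-132,-76,19)],(255,0,0)),(p,circ(42,-28,20,1),(255,0,0))]
    return s
E
python3 - <<'E'
from h import *
C=(688.7,-76.8,-0.057);P=(516.5,293.6,0.05)
for n,a,b in (("top",(250,120,80,60),(130,180,60,80)),("scene",(210,130,70,60),(140,225,75,60))):
    c=load(n+"0")
    overlay(c,cellsegs(C),*a,8,f"pics/oc_{n}.png");overlay(c,plisegs(P),*b,7,f"pics/op_{n}.png")
ims=[cv2.imread(f"pics/o{k}_{n}.png") for k in "cp" for n in ("top","scene")]
ims=[cv2.resize(i,(400,300)) if 0 else i for i in ims]
def pad(i,w,h): o=np.zeros((h,w,3),np.uint8);i=i[:h,:w];o[:i.shape[0],:i.shape[1]]=i;return o
cv2.imwrite("pics/o1.png",np.hstack([pad(ims[0],400,480) if 0 else cv2.resize(ims[0],(400,300)),cv2.resize(ims[1],(400,343))[:300]]))
cv2.imwrite("pics/o2.png",np.hstack([pad(ims[2],420,560),cv2.resize(ims[3],(380,304)) if 0 else pad(ims[3],380,560)]))
E
```

```text
(no output)
```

View pics/oc_top.png

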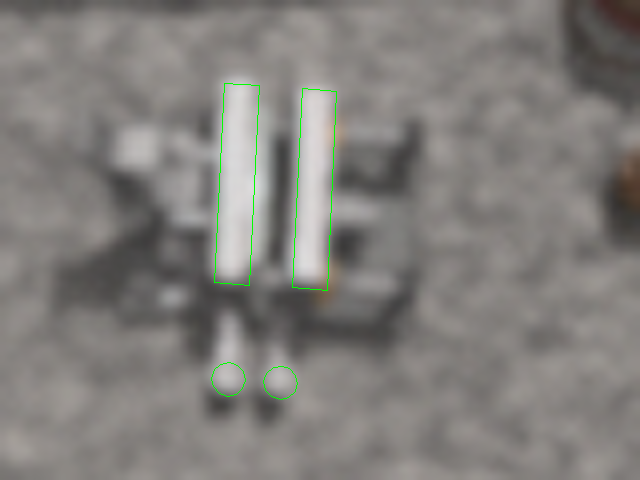

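View pics/oc_scene.png

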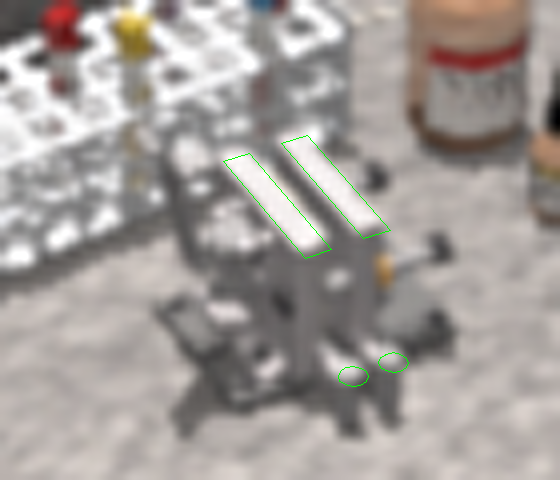

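View pics/op_top.png

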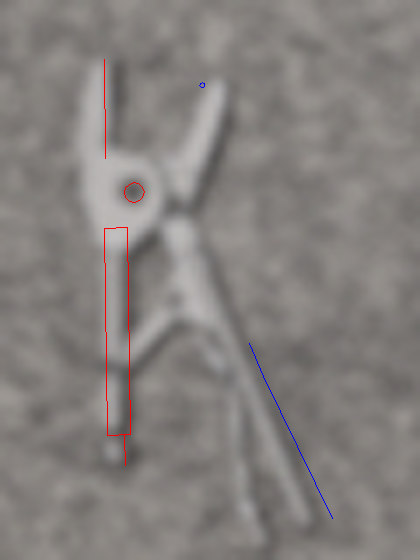

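View pics/op_scene.png

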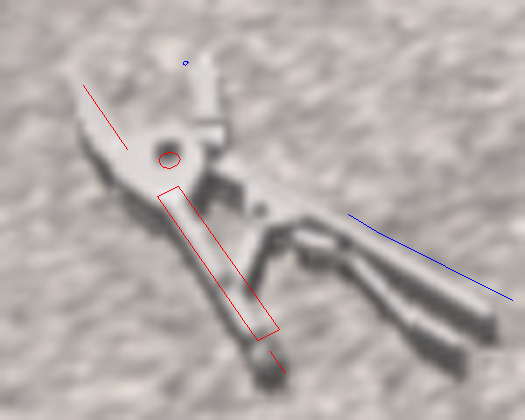

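```bash
cat >> h.py <<'E'
def cloud(c,u0,v0,w,h):
    uu,vv=np.meshgrid(np.arange(u0,u0+w),np.arange(v0,v0+h));uu=uu.ravel();vv=vv.ravel()
    z=c["depth"][vv,uu].astype(float);pts=np.stack([uu,vv],1).astype(float)
    D=np.array([float(c["k1"]),0,0,0])
    K=c["K"];d=np.stack([(uu-K[0,2])/K[0,0],(vv-K[1,2])/K[1,1]],1);s=d.copy()
    for _ in range(20): s=d/(1+float(c["k1"])*(s**2).sum(1,keepdims=True))
    q=np.column_stack([s[:,0]*z,s[:,1]*z,z]);T=c["camera_from_world"]
    return (q-T[:3,3])@T[:3,:3], z>0
def plan(pts,x1,y1,sc,W,H,segs,fn,zr=(10,40)):
    # image up=+x, left=+y; x1,y1 = world at top left
    im=np.zeros((H,W,3),np.uint8)
    for p,col in pts:
        for q in p:
            if zr[0]<q[2]<zr[1]:
                cv2.circle(im,(int((y1-q[1])*sc),int((x1-q[0])*sc)),2,col,-1)
    for pose,ps,col in segs:
        qq=np.array([[(y1-q[1])*sc,(x1-q[0])*sc] for q in (tf(pose,p) for p in ps)]).round().astype(int)
        cv2.polylines(im,[qq],False,col,1)
    cv2.imwrite(fn,im)
E
python3 - <<'E'
from h import *
t=load("top0");s=load("scene0")
a,ok=cloud(t,130,180,60,80);a=a[ok];b,ok=cloud(s,140,225,75,60);b=b[ok]
plan([(a,(255,200,0)),(b,(0,200,255))],590,340,3,450,600,plisegs((516.5,293.6,0.05))+[((516.5,296,0.01),x[1],(255,255,255)) for x in plisegs((0,0,0))],"pics/plan1.png")
E
```

```text
(no output)
```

View pics/plan1.png

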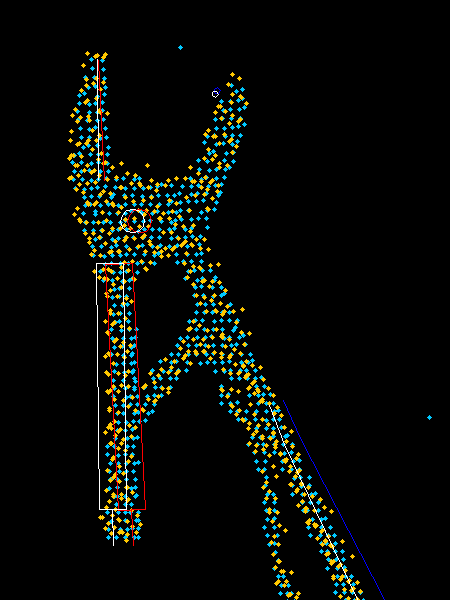

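Run:
```python
from h import *
t=load("top0");s=load("scene0")
a,ok=cloud(t,130,180,60,80);a=a[ok];b,ok=cloud(s,140,225,75,60);b=b[ok]
for p in (a,b,np.vstack([a,b])):
    m=(p[:,2]>8)&(p[:,2]<30)&(p[:,0]>424)&(p[:,0]<500)&(abs(p[:,1]-300)<9)
    k=np.polyfit(p[m,0]-517.5,p[m,1],1);print(m.sum(),k, p[m,2].max())
P=(517.5,293.0,0.015)
plan([(a,(255,200,0)),(b,(0,200,255))],590,340,3,450,600,plisegs(P),"pics/plan2.png")
ca,ok=cloud(t,250,120,80,60);ca=ca[ok];cb,ok=cloud(s,210,130,70,60);cb=cb[ok]
C=(688.7,-76.8,-0.057)
plan([(ca,(255,200,0)),(cb,(0,200,255))],750,0,4,600,560,cellsegs(C),"pics/plan3.png",(68,86))
plan([(ca,(255,200,0)),(cb,(0,200,255))],750,0,4,600,560,cellsegs(C),"pics/plan4.png",(18,36))
for n,c0 in (("t",ca),("s",cb)):
  for y0 in (-66.8,-93.):
    m=(abs(c0[:,2]-79)<8)&(abs(c0[:,1]-y0)<10)&(abs(c0[:,0]-688)<32)
    print(n,y0,m.sum(),np.polyfit(c0[m,0]-688.7,c0[m,1],1),c0[m,2].mean())
```

```text
117 [2.24162137e-02 2.99544061e+02] 26.569937597538853
106 [2.01805841e-02 3.01741474e+02] 23.478498011197217
223 [2.45924428e-02 3.00768902e+02] 26.569937597538853
t -66.8 137 [-4.80697588e-02 -6.64993969e+01] 77.41722572919437
t -93.0 104 [-4.45895211e-02 -9.09651776e+01] 78.32272074083923
s -66.8 70 [-1.55125939e-02 -6.49108605e+01] 76.92146326325012
s -93.0 64 [-5.60642156e-02 -9.17079159e+01] 76.755610826169
```

View pics/plan2.png

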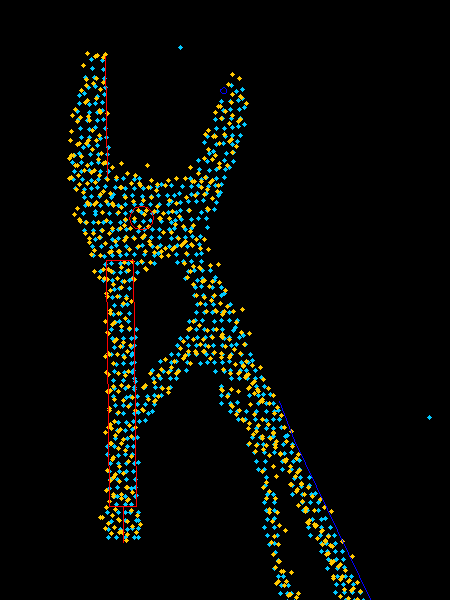

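View pics/plan3.png

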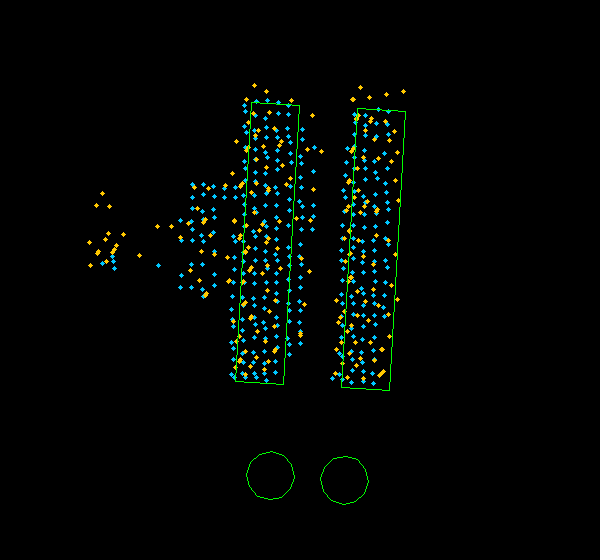

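View pics/plan4.png

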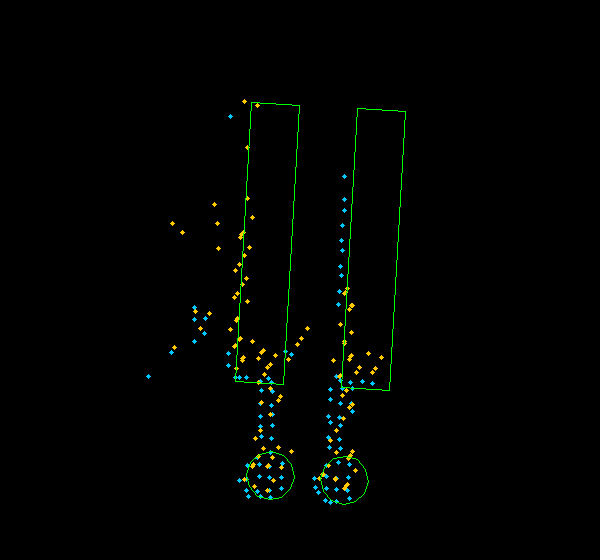

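```bash
cat > m.py <<'E'
import numpy as np
from plant import bot
from scipy.spatial.transform import Rotation as Ro
def rows(*wps):
    """wps: (x,y,z,yaw) world targets -> dx,dy,dz,spin from current"""
    o=bot.get_obs();R=Ro.from_euler('xyz',o["tcp_rot"]).as_matrix()
    y0=o["tcp_rot"][2]
    print("t",round(o["time"],2),"pos",o["tool_pos"].round(1),"rot",o["tcp_rot"].round(3),"F",o["contact_force"].round(1),"w",round(o["grip_width"],1),"q",o["joint_positions"].round(2))
    for w in wps:
        d=R.T@(np.array(w[:3],float)-o["tool_pos"]);print(d.round(1),round(-np.degrees(w[3]-y0),1))
E
python3 -c "
from m import *
rows((500,-350,230,.02),(500,150,230,.02),(433.5,299,150,.02))"
```

```text
t 0.1 pos [ 162.5 -498.8  226.1] rot [-3.14  -0.     0.315] F [-0.3 -0.1  0.1] w 91.9 q [-1.4   0.34  1.52 -0.    1.28 -0.15]
[367.  -37.   -3.8] 16.9
[ 521.8 -512.5   -3.1] 16.9
[ 504.7 -674.6   77.1] 16.9
```

Call:
carry_out(motion=[[0.69, 367, -37, -4, 17], [0.69, 367, -37, -4, 17], [0.69, 367, -37, -4, 17], [0.69, 367, -37, -4, 17], [0.69, 367, -37, -4, 17], [0.69, 367, -37, -4, 17], [0.69, 522, -512, -3, 17], [0.69, 522, -512, -3, 17], [0.69, 522, -512, -3, 17], [0.69, 522, -512, -3, 17]])

```text
time: 1.35
tool_pos: [499.6, -98.1, 229.7]
tcp_rot: [-3.14, 0.001, 0.018]
contact_force: [0.4, -0.7, 0.4]
grip_width: 28.6
```

```bash
python3 -c "
from m import *
rows((500,150,230,.02),(433.5,299,150,.02),(433.5,299,60,.02))"
```

```text
t 1.35 pos [499.6 -98.1 229.7] rot [-3.14e+00  1.00e-03  1.80e-02] F [ 0.4 -0.7  0.4] w 28.6 q [-0.35  0.31  1.56  0.    1.27  1.21]
[ 4.800e+00 -2.481e+02  1.000e-01] -0.1
[ -59.  -398.1   80.4] -0.1
[ -58.9 -398.   170.4] -0.1
```

Call:
carry_out(motion=[[0.69, 5, -248, 0, 0], [0.69, 5, -248, 0, 0], [0.69, 5, -248, 0, 0], [0.69, 5, -248, 0, 0], [0.69, -59, -398, 80, 0], [0.69, -59, -398, 80, 0], [0.69, -59, -398, 80, 0], [0.69, -59, -398, 170, 0], [0.69, -59, -398, 170, 0], [0.69, -59, -398, 170, 0]])

```text
time: 2.6
tool_pos: [431.7, 298.4, 58.3]
tcp_rot: [3.141, 0.006, 0.018]
contact_force: [-0.4, -0.4, -0.1]
grip_width: 28.4
```

```bash
python3 -c "
from m import *
from h import *
rows((433.5,299,2.5,.02))
for n in ('top','scene'):
    c=bot.capture(n);np.savez(n+'1.npz',**c)
    u,v=w2px(c,(440,299,20)).astype(int)
    crop(c,max(u-40,0),v-40,80,75,8,f'pics/{n}1.png')
"
```

```text
t 2.6 pos [431.7 298.4  58.3] rot [3.141 0.006 0.018] F [-0.4 -0.4 -0.1] w 28.4 q [0.46 0.54 1.73 0.   0.88 2.01]
[ 2.2 -0.6 55.8] -0.1
```

View pics/scene1.png

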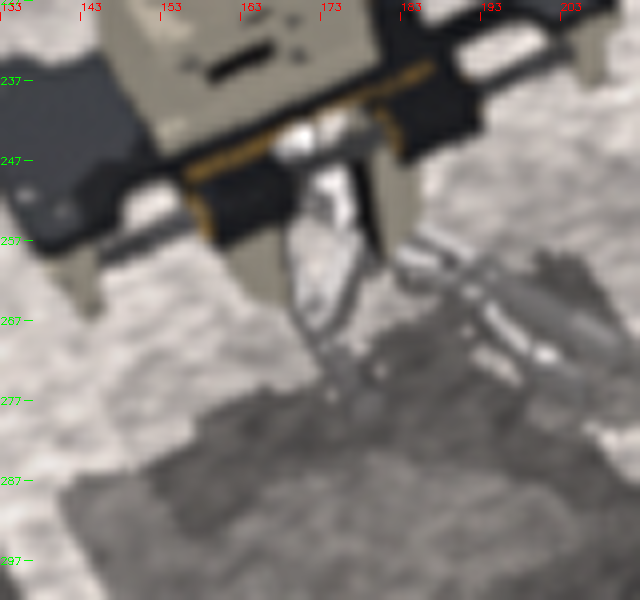

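View pics/top1.png

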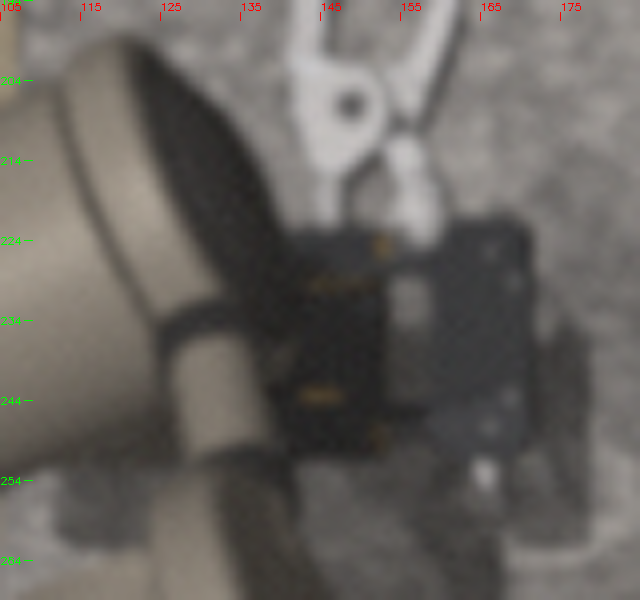

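The fingers (scene crop ~(165,262) and (184,255)) straddle the fixed bar, so I descend and grip.

Call:
carry_out(motion=[[0.69, 2, 0, 30, 0], [0.69, 2, 0, 55, 0], [0.69, 2, 0, 55, 0], [1, 2, 0, 55, 0], [1, 2, 0, 55, 0], [1, 2, 0, 55, 0], [1, 2, 0, 55, 0]])

```text
time: 3.58
tool_pos: [436.7, 299.7, 7.5]
tcp_rot: [-3.139, -0.002, 0.018]
contact_force: [-0.8, -0.7, 7.1]
grip_width: 8.9
```

```bash
python3 -c "
from m import *
from h import *
rows((433.5,299,103,.02))
for n in ('scene',):
    c=bot.capture(n);np.savez(n+'1.npz',**c)
    u,v=w2px(c,(440,299,20)).astype(int)
    crop(c,max(u-40,0),v-40,80,75,8,f'pics/{n}2.png')
"
```

```text
t 3.58 pos [436.7 299.7   7.5] rot [-3.139e+00 -2.000e-03  1.800e-02] F [-0.8 -0.7  7.1] w 8.9 q [0.46 0.62 1.76 0.   0.75 2.01]
[ -3.    0.4 -95.5] -0.1
```

View pics/scene2.png

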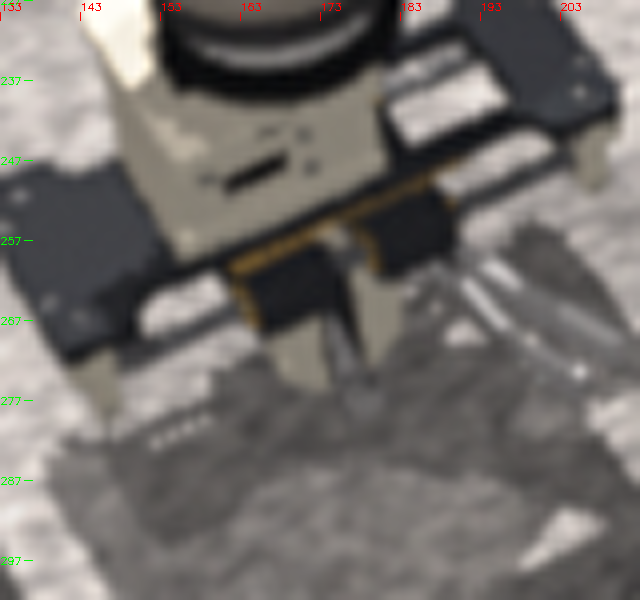

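Gripped (8.9 mm opening, matching the 9 mm bar). Now I lift and check for sag.

Call:
carry_out(motion=[[1, -2, 0, -20, 0], [1, -2, 0, -45, 0], [1, -2, 0, -75, 0], [1, -2, 0, -95, 0], [1, -2, 0, -95, 0]])

```text
time: 4.25
tool_pos: [435.0, 299.7, 103.5]
tcp_rot: [-3.137, -0.004, 0.018]
contact_force: [0.8, -0.4, -4.3]
grip_width: 8.7
```

```bash
python3 -c "
from m import *
from h import *
rows((509.1,-55.2,103,-.05),)
for n in ('scene','top'):
    c=bot.capture(n);np.savez(n+'2.npz',**c)
    u,v=w2px(c,(500,299,100)).astype(int)
    crop(c,max(u-40,0),v-40,80,75,8,f'pics/{n}3.png')
"
```

```text
t 4.25 pos [435.  299.7 103.5] rot [-3.137 -0.004  0.018] F [ 0.8 -0.4 -4.3] w 8.7 q [0.46 0.48 1.69 0.   0.97 2.01]
[ 67.8 356.2  -0.7] 3.9
```

View pics/scene3.png

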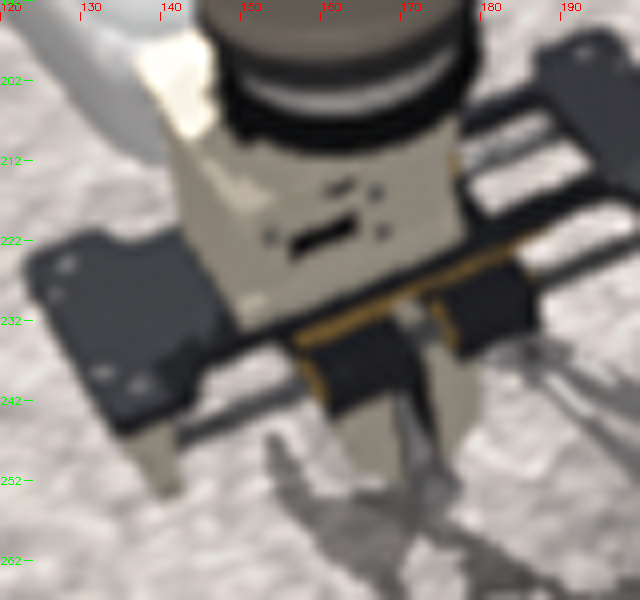

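View pics/top3.png

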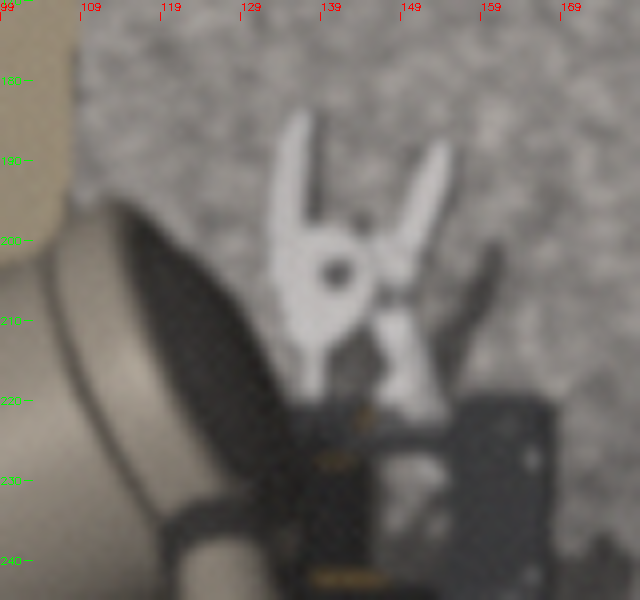

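```bash
python3 -c "
from h import *
t=load('top2');a,ok=cloud(t,125,183,40,38)
m=ok&(a[:,2]>60)&(a[:,2]<150);a=a[m]
for lo in range(480,590,12):
  k=(a[:,0]>lo)&(a[:,0]<lo+12);print(lo,k.sum(),np.median(a[k,2]).round(1) if k.any() else '')
plan([(a,(255,200,0))],620,360,3,450,600,plisegs((516,293.2,.018)),'pics/plan5.png',(60,150))
m=(a[:,1]>295)&(a[:,1]<315)&(a[:,0]>535); print(a[m,1].mean(),a[m,1].min(),a[:,0].max())
"
```

```text
480 48 111.8
492 63 111.1
504 80 111.6
516 94 110.3
528 51 108.4
540 54 108.3
552 33 107.2
564 7 107.7
576 0 
588 0 
308.0335509776988 304.1705687879606 567.1842376039414
```

View pics/plan5.png

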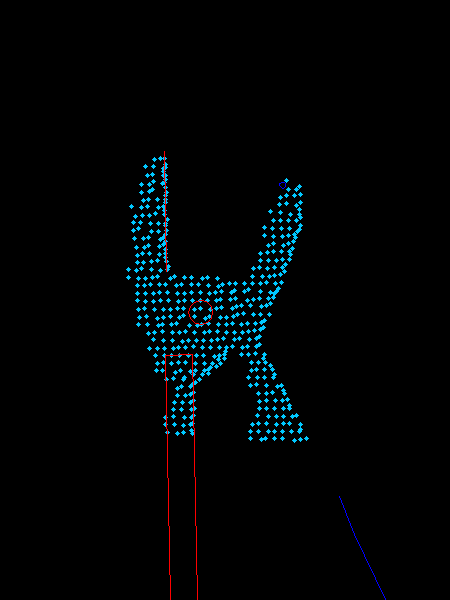

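Lifted, with only a ~0.05 rad nose-down sag. Now I carry it over, hover short of the posts and check.

Call:
carry_out(motion=[[1, 10, 40, 0, 0], [1, 30, 90, 0, 1], [1, 45, 150, 0, 2], [1, 60, 210, 0, 4], [1, 68, 270, 0, 4], [1, 68, 320, 0, 4], [1, 68, 350, 0, 4], [1, 68, 356, 0, 4], [1, 68, 356, 15, 4], [1, 68, 356, 15, 4]])

```text
time: 5.6
tool_pos: [506.5, -54.1, 83.7]
tcp_rot: [-3.138, 0.004, -0.051]
contact_force: [-0.5, 0.5, -2.4]
grip_width: 8.9
```

```bash
python3 -c "
from m import *
from h import *
rows((509.5,-55,60,-.05),)
C=(689.3,-75.8,-.05)
for n in ('scene','top'):
    c=bot.capture(n);np.savez(n+'3.npz',**c)
    u,v=w2px(c,(600,-75,60)).astype(int)
    crop(c,u-40,v-40,80,75,8,f'pics/{n}4.png')
t=load('top3');a,ok=cloud(t,230,120,90,85);a=a[ok]
P=tf(C,(-100,4,0));P=(P[0],P[1],-.05)
plan([(a[(a[:,2]<110)&(a[:,0]<640)],(255,200,0)),(a[(a[:,2]<38)],(0,255,255))],660,0,4,560,500,cellsegs(C)+plisegs(P),'pics/plan6.png',(20,115))
for lo in range(560,640,10):
  k=(a[:,0]>lo)&(a[:,0]<lo+10)&(a[:,2]>50)&(a[:,2]<110);print(lo,k.sum(),np.median(a[k,2]).round(1) if k.any() else '')
"
```

```text
t 5.6 pos [506.5 -54.1  83.7] rot [-3.138  0.004 -0.051] F [-0.5  0.5 -2.4] w 8.9 q [-0.26  0.48  1.75  0.    0.91  1.36]
[ 3.2  0.8 23.7] -0.1
560 0 
570 0 
580 0 
590 1 81.1
600 2 86.7
610 14 85.2
620 18 84.7
630 10 85.8
```

View pics/scene4.png

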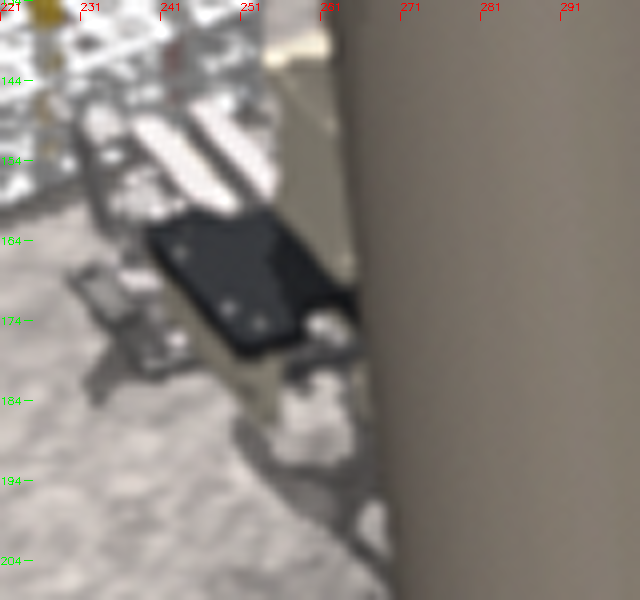

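View pics/top4.png

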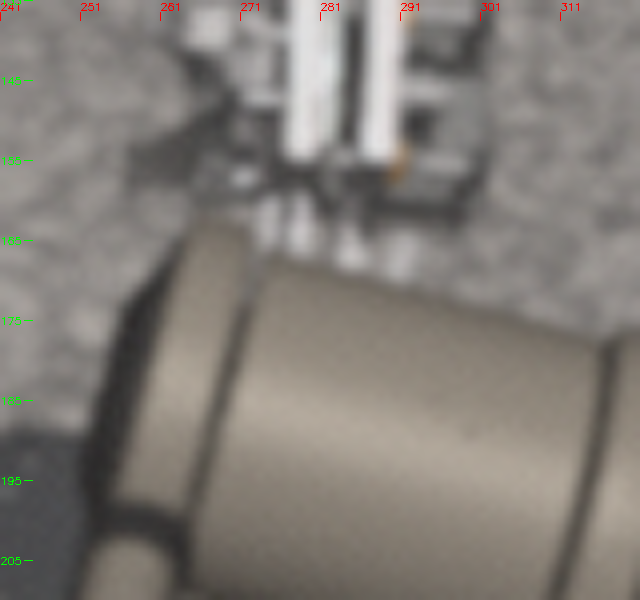

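View pics/plan6.png

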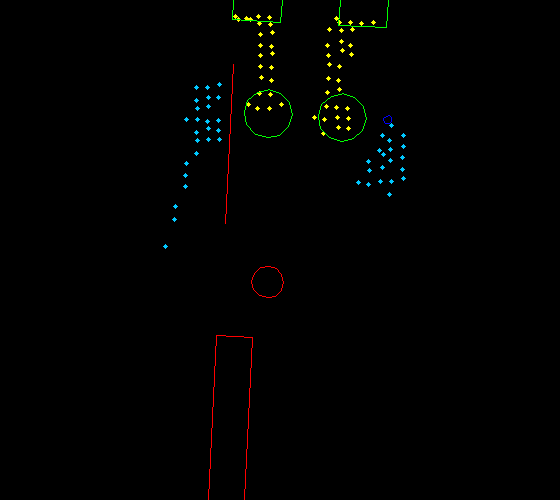

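Jaw tips (top crop ~(272,165) and (290,166)) straddle the posts with ~5 mm on each side. I go forward 4 mm and lower.

Call:
carry_out(motion=[[1, 4, 0, 10, 0], [1, 4, 0, 25, 0], [1, 4, 0, 40, 0], [1, 4, 0, 52, 0], [1, 4, 0, 60, 0], [1, 4, 0, 60, 0]])

```text
time: 6.45
tool_pos: [511.2, -54.4, 24.5]
tcp_rot: [-3.138, 0.002, -0.051]
contact_force: [0.0, -0.1, -2.5]
grip_width: 8.6
```

```bash
python3 -c "
from m import *
from h import *
rows((509.5,-55,8,-.05),)
C=(689.3,-75.8,-.05)
for n in ('scene','top'):
    c=bot.capture(n);np.savez(n+'4.npz',**c)
    u,v=w2px(c,(600,-75,60)).astype(int)
    crop(c,u-40,v-40,80,75,8,f'pics/{n}5.png')
t=load('top4');a,ok=cloud(t,230,120,90,85);a=a[ok]
P=tf(C,(-100,4,0));P=(P[0],P[1],-.05)
plan([(a,(255,200,0))],660,0,4,560,500,cellsegs(C)+plisegs(P),'pics/plan7.png',(8,45))
"
```

```text
t 6.45 pos [511.2 -54.4  24.5] rot [-3.138e+00  2.000e-03 -5.100e-02] F [ 0.  -0.1 -2.5] w 8.6 q [-0.26  0.58  1.79  0.    0.78  1.36]
[-1.6  0.7 16.5] -0.1
```

View pics/top5.png

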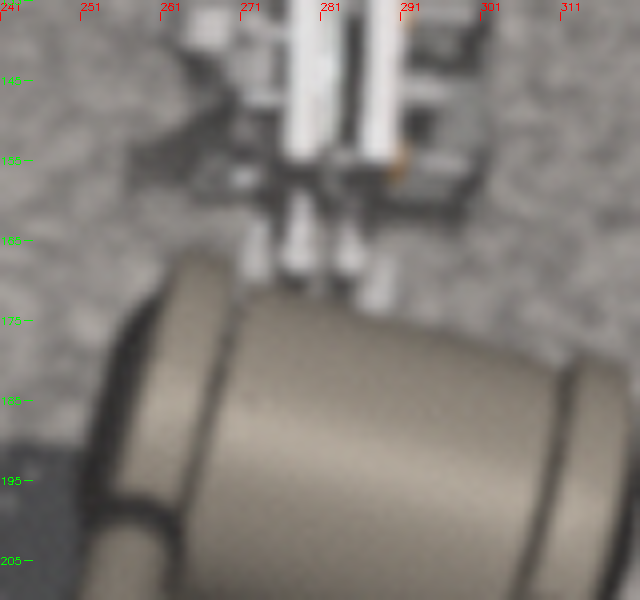

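View pics/plan7.png

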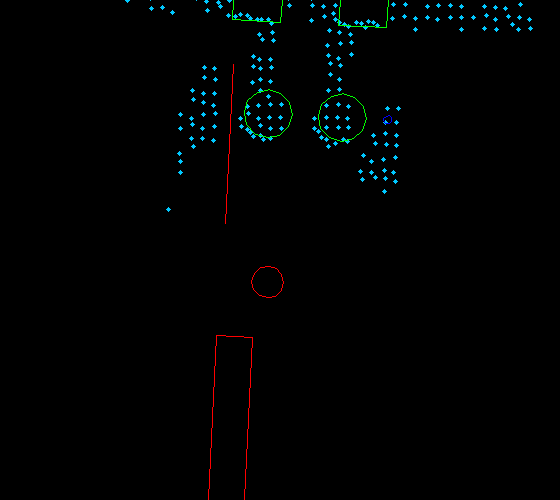

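Call:
carry_out(motion=[[1, 0, 0, 8, 0], [1, 0, 0, 16, 0], [1, 0, 0, 16, 0], [0.7, 0, 0, 16, 0], [0.7, 0, 0, 16, 0], [0.7, 0, 0, 0, 0], [0.7, 0, 0, -60, 0], [0.2, -60, 0, -100, 0], [0, -120, 0, -120, 0], [0, -120, 0, -120, 0]])

```text
time: 7.8
tool_pos: [389.7, -48.4, 147.6]
tcp_rot: [-3.139, -0.002, -0.051]
contact_force: [-0.1, 0.2, 0.1]
grip_width: 53.1
```

```bash
python3 -c "
from m import *
from h import *
rows((509.5,-55,8,-.05),)
C=(689.3,-75.8,-.05)
for n in ('scene','top'):
    c=bot.capture(n);np.savez(n+'5.npz',**c)
    u,v=w2px(c,(580,-75,20)).astype(int)
    crop(c,u-40,v-40,80,75,8,f'pics/{n}6.png')
t=load('top5');a,ok=cloud(t,230,120,90,105);a=a[ok]
b,ok=cloud(load('scene5'),210,130,150,120);b=b[ok]
P=tf(C,(-100,4,0));P=(P[0],P[1],-.05)
plan([(a,(255,200,0)),(b,(0,200,255))],660,0,3,450,600,cellsegs(C)+plisegs(P),'pics/plan8.png',(8,45))
"
```

```text
t 7.8 pos [389.7 -48.4 147.6] rot [-3.139e+00 -2.000e-03 -5.100e-02] F [-0.1  0.2  0.1] w 53.1 q [-0.32  0.2   1.98  0.    0.97  1.3 ]
[119.8   0.8 139.8] -0.1
```

View pics/top6.png

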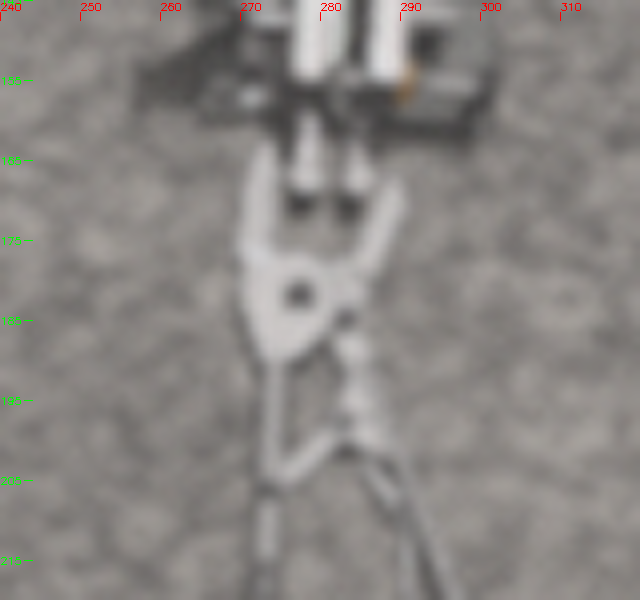

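View pics/plan8.png

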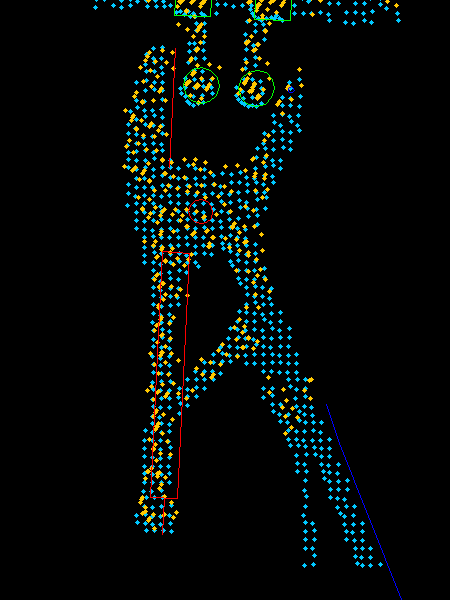

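View pics/scene6.png

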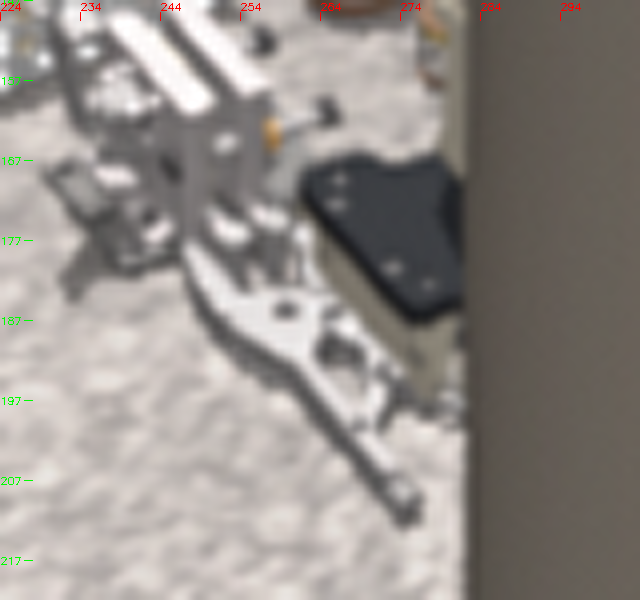

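```bash
python3 -c "
from m import *
from h import *
rows((522.6,-87,60,-.05),(522.6,-87,6,-.05),(523.4,-70,6,-.05))
t=load('top0')
print(px2w(t,337,197,68),px2w(t,352,241,16),px2w(t,330,142,60))
"
```

```text
t 7.9 pos [392.1 -49.  147. ] rot [-3.14e+00 -3.00e-03 -5.10e-02] F [1.6 0.3 0. ] w 60.9 q [-0.32  0.2   1.97  0.    0.96  1.3 ]
[132.   31.5  87.2] -0.1
[131.9  31.6 141.2] -0.1
[131.8  14.5 141.3] -0.1
[ 541.77086272 -224.46347796   68.        ] [ 423.97654828 -276.61931061   16.        ] [ 697.26810219 -210.91768908   60.        ]
```

Call:
carry_out(motion=[[0.087, 60, 20, 20, 0], [0.087, 110, 32, 50, 0], [0.087, 132, 32, 87, 0], [0.087, 132, 32, 87, 0], [0.087, 132, 32, 115, 0], [0.087, 132, 32, 141, 0], [0.087, 132, 32, 141, 0]])

```text
time: 8.78
tool_pos: [521.8, -87.1, 5.9]
tcp_rot: [-3.139, -0.0, -0.051]
contact_force: [0.4, 1.4, -0.4]
grip_width: 83.9
```

```bash
python3 -c "
from m import *
from h import *
rows((522.6,-87,6,-.05),(523.4,-80.5,6,-.05),(523.4,-75,6,-.05),(523.4,-71.5,6,-.05),(523.4,-70,6,-.05))
c=bot.capture('scene')
u,v=w2px(c,(530,-75,20)).astype(int)
crop(c,u-40,v-40,80,75,8,f'pics/s7.png')
"
```

```text
t 8.78 pos [521.8 -87.1   5.9] rot [-3.139 -0.    -0.051] F [ 0.4  1.4 -0.4] w 83.9 q [-0.31  0.63  1.76  0.    0.75  1.31]
[ 0.8 -0.1 -0.1] -0.1
[ 1.2 -6.6 -0.1] -0.1
[  1.  -12.1  -0.1] -0.1
[  0.8 -15.6  -0.1] -0.1
[  0.7 -17.1  -0.1] -0.1
```

View pics/s7.png

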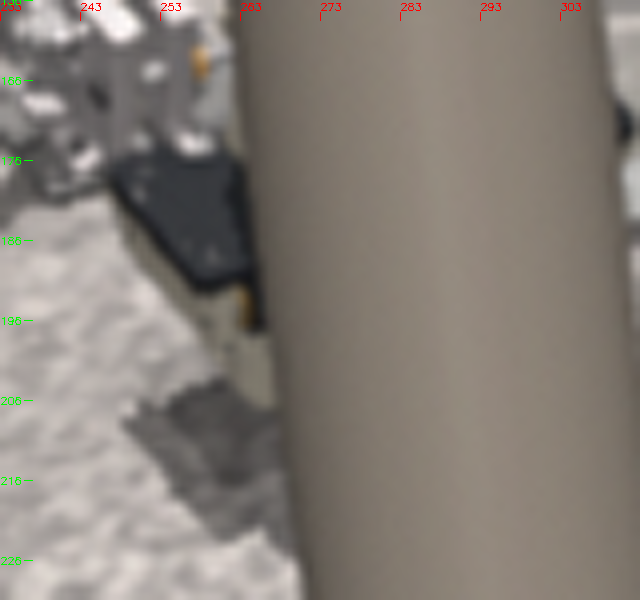

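The view is blocked but the forces are clean. Now I squeeze in stages.

Call:
carry_out(motion=[[0.24, 1, -7, 0, 0], [0.24, 1, -7, 0, 0], [0.39, 1, -12, 0, 0], [0.39, 1, -12, 0, 0], [0.5, 1, -16, 0, 0], [0.5, 1, -16, 0, 0], [0.61, 1, -17, 0, 0], [0.61, 1, -17, 0, 0]])

```text
time: 9.82
tool_pos: [524.6, -69.3, 7.2]
tcp_rot: [-3.138, -0.002, -0.051]
contact_force: [-0.2, 5.8, 5.4]
grip_width: 36.4
```

Call:
carry_out(motion=[[0.66, 0, 0, 0, 0], [0.7, 0, 0, 0, 0], [1, 0, 0, 0, 0], [1, 0, 0, 0, 0], [1, 0, 0, 0, 0], [1, 0, 0, 0, 0]])

```text
time: 10.58
tool_pos: [524.6, -69.3, 7.3]
tcp_rot: [-3.138, -0.002, -0.051]
contact_force: [-1.0, 4.5, 4.0]
grip_width: 29.9
```

Call:
carry_out(motion=[[0.5, 0, 0, 0, 0], [0.45, 0, 0, 0, 0], [0.4, 0, 0, 0, 0], [0.4, 0, 0, -40, 0], [0.4, 0, 0, -90, 0], [0.3, -70, 0, -140, 0], [0.2, -130, 0, -160, 0], [0.2, -130, 0, -160, 0], [0.2, -130, 0, -160, 0]])

```text
time: 11.7
tool_pos: [393.8, -63.3, 167.8]
tcp_rot: [-3.139, -0.004, -0.052]
contact_force: [0.7, -0.2, -0.7]
grip_width: 73.5
```

```bash
python3 -c "
from m import *
from h import *
rows((509.5,-55,8,-.05),)
C=(689.3,-75.8,-.05)
for n in ('scene','top'):
    c=bot.capture(n);np.savez(n+'6.npz',**c)
    u,v=w2px(c,(580,-75,20)).astype(int)
    crop(c,u-40,v-40,80,75,8,f'pics/{n}8.png')
t=load('top6');a,ok=cloud(t,230,120,90,105);a=a[ok]
b,ok=cloud(load('scene6'),210,130,150,120);b=b[ok]
P=tf(C,(-100,.5,0));P=(P[0],P[1],-.05)
plan([(a,(255,200,0)),(b,(0,200,255))],660,0,3,450,600,cellsegs(C,1)+plisegs(P,False),'pics/plan9.png',(8,45))
"
```

```text
t 11.7 pos [393.8 -63.3 167.8] rot [-3.139 -0.004 -0.052] F [ 0.7 -0.2 -0.7] w 73.5 q [-0.35  0.18  1.94  0.    1.03  1.27]
[114.4 -13.8 160.3] -0.1
```

View pics/top8.png

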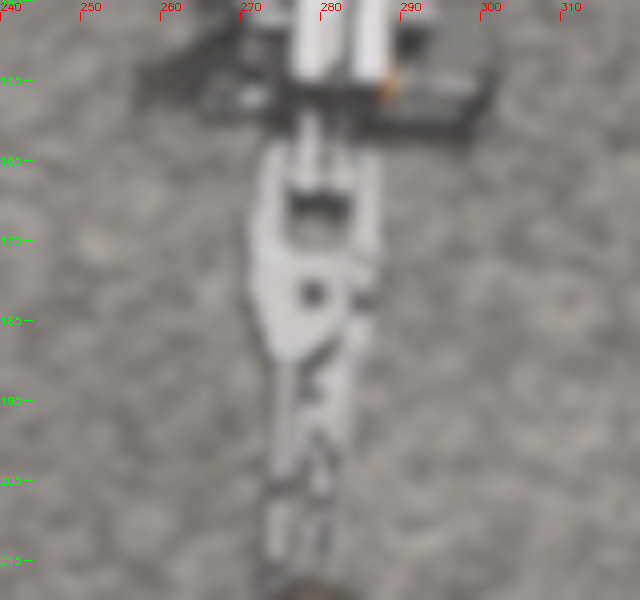

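View pics/plan9.png

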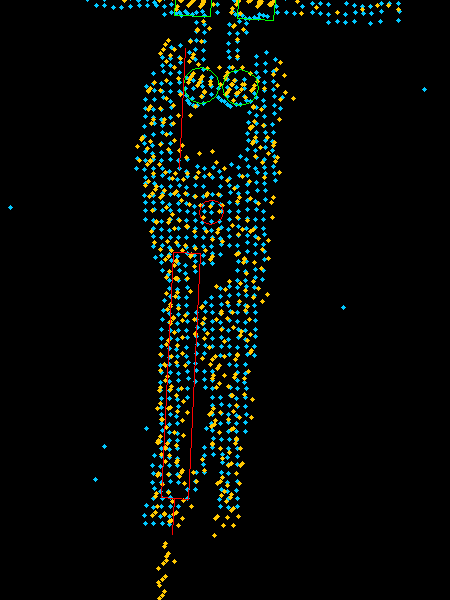

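View pics/scene8.png

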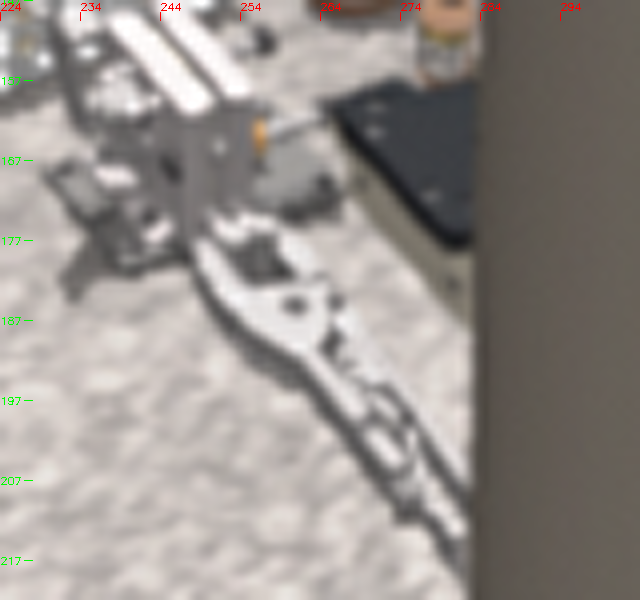

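Locked: jaws parallel on the posts (top crop, posts at ~(279,169) with both jaws alongside) and the plate gap is closed. Next the hook, after checking clearance around it.

```bash
python3 -c "
from m import *
from h import *
C=(689.3,-75.8,-.05)
print(tf(C,(0,100,0)),tf(C,(0,63,0)))
rows((694,24,200,-.05),(694,24,105,-.05),(692,-50,105,-.05))
t=load('top0');a,ok=cloud(t,150,60,180,110);a=a[ok]
for x in range(640,800,20):
  print(x,[int(np.percentile(a[k,2],97)) if (k:=(a[:,0]>x)&(a[:,0]<=x+20)&(a[:,1]>y)&(a[:,1]<=y+20)).sum()>3 else -1 for y in range(120,-160,-20)])
"
```

```text
[694.29791693  24.07502604   0.        ] [692.44868766 -12.8787336    0.        ]
t 11.8 pos [395.2 -63.4 167. ] rot [-3.139e+00 -3.000e-03 -5.100e-02] F [ 0.2 -0.8 -0.5] w 73.5 q [-0.35  0.18  1.93  0.    1.03  1.27]
[ 294.  -102.8  -31.6] -0.1
[ 293.7 -102.5   63.4] -0.1
[295.5 -28.5  63.1] -0.1
640 [3, 4, 4, 4, 5, 4, 4, 5, 7, 61, 79, 79, 50, 53]
660 [5, 3, 4, 3, 5, 4, 4, 3, 12, 80, 81, 81, 53, 55]
680 [5, 4, 4, 3, 5, 4, 4, 128, 114, 74, 82, 81, 48, 15]
700 [5, 5, 3, 4, 5, 3, 5, 124, 6, 72, 82, 81, 55, 55]
720 [4, 4, 3, 3, 5, 4, 5, 3, 6, 18, 81, 79, 39, 8]
740 [5, 3, 5, 3, 4, 3, 4, 3, 5, 4, 3, 4, 5, 4]
760 [4, 5, 4, 5, 5, 4, 4, 5, 3, 3, 3, 5, 5, 4]
780 [4, 6, 6, 4, 5, 96, 98, 61, 63, 78, 97, 62, 63, 93]
```

Call:
carry_out(motion=[[1, 20, -50, -32, 0], [1, 60, -100, -35, 0], [1, 110, -103, -35, 0], [1, 160, -103, -32, 0], [1, 220, -103, -32, 0], [1, 270, -103, -32, 0], [1, 294, -103, -20, 0], [1, 294, -103, 20, 0], [1, 294, -103, 63, 0], [1, 294, -103, 63, 0]])

```text
time: 13.05
tool_pos: [692.2, 24.9, 99.4]
tcp_rot: [-3.139, 0.007, -0.051]
contact_force: [-0.6, 0.1, 0.3]
grip_width: 0.5
```

```bash
python3 -c "
from m import *
from h import *
rows((692,-50,105,-.05))
c=bot.capture('scene')
u,v=w2px(c,(690,-30,90)).astype(int)
crop(c,u-45,v-40,90,75,8,f'pics/s9.png')
"
```

```text
t 13.05 pos [692.2  24.9  99.4] rot [-3.139  0.007 -0.051] F [-0.6  0.1  0.3] w 0.5 q [-0.08  0.76  1.16  0.    1.23  1.55]
[ 3.6 74.8 -5.8] -0.1
```

View pics/s9.png

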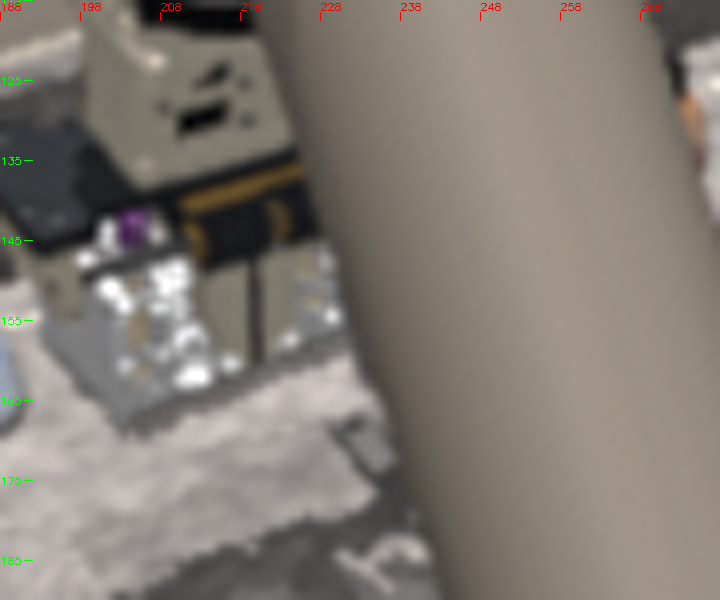

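Call:
carry_out(motion=[[1, 3, 12, -7, 0], [1, 3, 22, -7, 0], [1, 3, 32, -7, 0], [1, 3, 42, -7, 0], [1, 3, 52, -7, 0], [1, 3, 62, -7, 0], [1, 3, 72, -7, 0], [1, 3, 80, -7, 0]])

```text
time: 14.1
tool_pos: [692.8, -56.1, 109.6]
tcp_rot: [-3.139, 0.001, -0.051]
contact_force: [0.1, 0.2, -0.0]
grip_width: 0.2
```

Call:
carry_out(motion=[[1, 0, 5, 0, 0], [1, 0, 0, -30, 0], [1, -50, -20, -80, 0], [1, -110, -20, -100, 0], [1, -170, -20, -100, 0], [1, -230, -20, -80, 0], [1, -290, 0, -70, 0], [0.7, -290, 0, -70, 0], [0.7, -290, 0, -70, 0]])

```text
time: 15.22
tool_pos: [403.8, -41.7, 180.6]
tcp_rot: [-3.139, -0.001, -0.052]
contact_force: [1.5, -0.2, 0.2]
grip_width: 15.4
```

```bash
python3 -c "
from m import *
from h import *
rows((692,-50,105,-.05))
for n in ('scene','top'):
    c=bot.capture(n);np.savez(n+'7.npz',**c)
    u,v=w2px(c,(640,-75,40)).astype(int)
    crop(c,u-40,v-40,80,75,8,f'pics/{n}10.png')
"
```

```text
t 15.22 pos [403.8 -41.7 180.6] rot [-3.139e+00 -1.000e-03 -5.200e-02] F [ 1.5 -0.2  0.2] w 15.4 q [-0.29  0.17  1.9   0.    1.07  1.33]
[288.2  -6.6  75.9] -0.1
```

View pics/scene10.png

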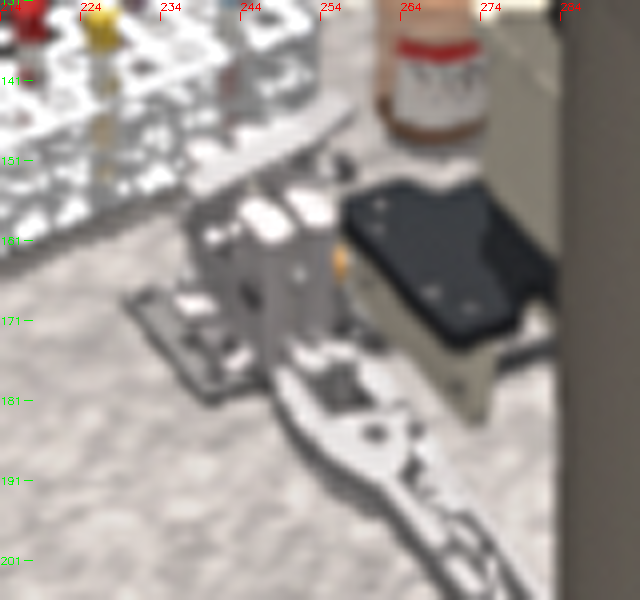

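View pics/top10.png

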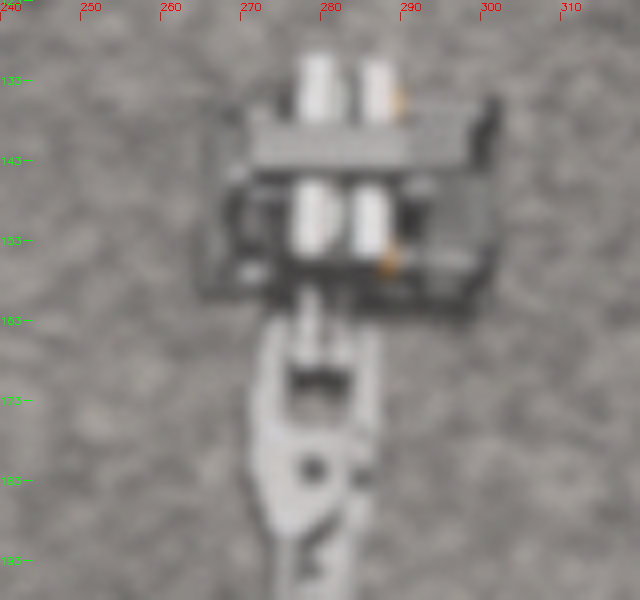

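```bash
python3 -c "
from h import *
C=(689.3,-75.8,-.05)
s=load('scene7');t=load('top7')
for n,c in (('s',s),('t',t)):
  a,ok=cloud(c,200,110,120,70);a=a[ok]
  ca,sa=np.cos(.05),np.sin(.05);d=a-[C[0],C[1],0]
  lx=d[:,0]*ca-d[:,1]*sa;ly=d[:,0]*sa+d[:,1]*ca
  for y in range(-40,32,8):
    k=(abs(lx)<7)&(ly>y)&(ly<=y+8)&(a[:,2]>60);print(n,y,k.sum(),a[k,2].mean().round(1) if k.any() else '')
overlay(s,cellsegs(C,1)+[(C,rect(-8,8,-28,24,89),(0,0,255)),(C,[(0,-28,89),(0,-36,93)],(255,0,0))],210,120,80,65,9,'pics/os7.png')
a,ok=cloud(t,240,120,70,110);a=a[ok]
b,ok=cloud(s,210,150,150,120);b=b[ok]
P=(589.5,-69,-.04)
plan([(a,(255,200,0)),(b,(0,200,255))],610,0,4,520,600,plisegs(P,False)+[(P,rect(-138,-116,4.75,9.25,20),(0,255,0)),(P,[(-140,-10.5,19),(-68,-14,19)],(0,255,0))],'pics/plan10.png',(8,45))
"
```

```text
s -40 6 107.1
s -32 11 102.3
s -24 17 91.7
s -16 17 89.8
s -8 14 83.2
s 0 16 86.3
s 8 16 84.8
s 16 16 83.9
s 24 23 79.5
t -40 10 110.9
t -32 15 105.5
t -24 13 101.2
t -16 18 95.9
t -8 17 94.7
t 0 17 92.6
t 8 15 92.4
t 16 17 88.7
t 24 13 88.6
```

View pics/os7.png

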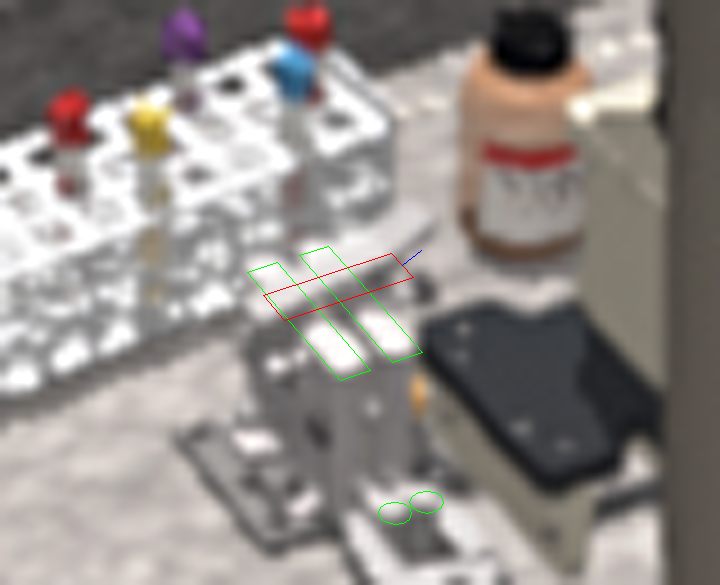

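View pics/plan10.png

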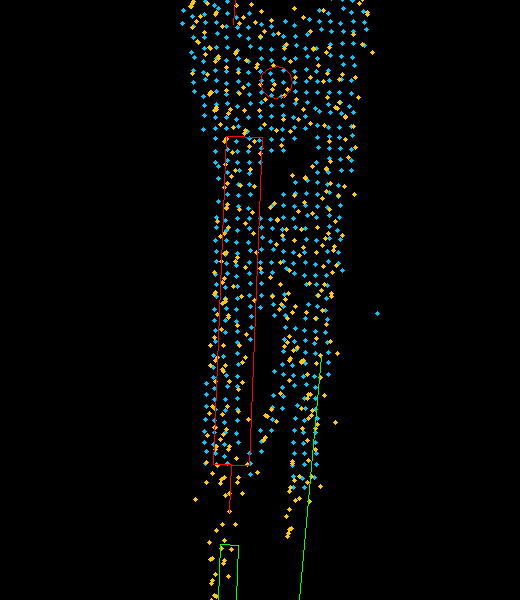

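The hook (scene crop, arm rising to the right above the red outline) sits about 0.2–0.3 rad short of down. The plate gap looks closed, so I press gently on its tip from above.

```bash
python3 -c "
from m import *
rows((687.8,-105.8,180,-.05),(687.8,-105.8,125,-.05),(687.8,-105.8,104,-.05))
"
```

```text
t 15.32 pos [405.  -41.7 180.5] rot [-3.139e+00 -1.000e-03 -5.100e-02] F [ 0.6  0.7 -0.5] w 23.9 q [-0.29  0.18  1.89  0.    1.07  1.33]
[285.8  49.5   0.8] -0.1
[285.7  49.6  55.8] -0.1
[285.6  49.7  76.8] -0.1
```

Call:
carry_out(motion=[[1, 60, 10, 0, 0], [1, 120, 20, 0, 0], [1, 180, 35, 0, 0], [1, 240, 50, 0, 0], [1, 286, 50, 0, 0], [1, 286, 50, 30, 0], [1, 286, 50, 56, 0], [1, 286, 50, 56, 0]])

```text
time: 16.32
tool_pos: [687.7, -105.4, 121.5]
tcp_rot: [-3.138, 0.004, -0.051]
contact_force: [-0.6, -0.2, 0.7]
grip_width: 0.5
```

Call:
carry_out(motion=[[1, 0, 0, 6, 0], [1, 0, 0, 12, 0], [1, 0, 0, 17, 0], [1, 0, 0, 21, 0]])

```text
time: 16.82
tool_pos: [687.7, -105.4, 100.7]
tcp_rot: [-3.138, 0.003, -0.051]
contact_force: [-0.1, 0.2, -0.7]
grip_width: 0.6
```

Call:
carry_out(motion=[[1, 0, 0, 3, 0], [1, 0, 0, 5, 0], [1, 0, 0, 7, 0]])

```text
time: 17.2
tool_pos: [687.8, -105.4, 93.7]
tcp_rot: [-3.138, 0.003, -0.051]
contact_force: [0.3, -0.1, 0.1]
grip_width: 0.3
```

```bash
python3 -c "
from m import *
from h import *
for n in ('scene','top'):
    c=bot.capture(n);np.savez(n+'8.npz',**c)
    u,v=w2px(c,(670,-85,80)).astype(int)
    crop(c,u-45,v-37,90,75,8,f'pics/{n}11.png')
"
```

```text
(no output)
```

View pics/scene11.png

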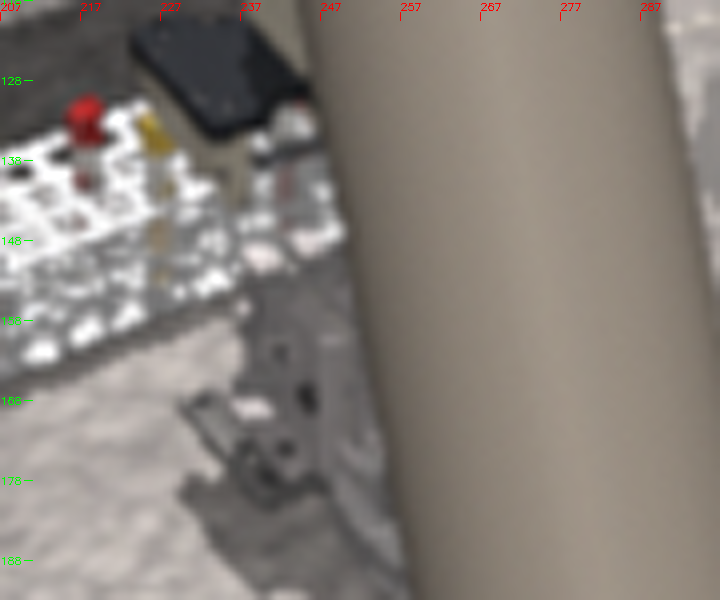

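View pics/top11.png

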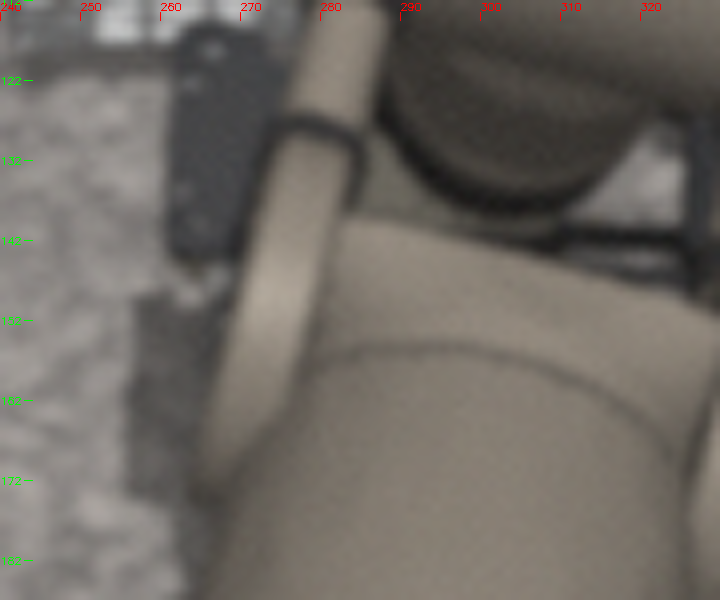

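Call:
carry_out(motion=[[1, 0, 0, 2, 0], [1, 0, 0, 3, 0]])

```text
time: 17.55
tool_pos: [688.0, -105.5, 91.6]
tcp_rot: [-3.138, 0.002, -0.051]
contact_force: [-2.4, -0.0, 9.2]
grip_width: 0.2
```

Call:
carry_out(motion=[[1, 0, 0, -40, 0], [1, -50, 0, -80, 0], [1, -110, 0, -90, 0], [1, -170, 0, -90, 0], [1, -230, -20, -80, 0], [1, -290, -60, -80, 0], [0.7, -290, -110, -80, 0], [0.7, -290, -110, -80, 0]])

```text
time: 18.55
tool_pos: [403.1, 21.5, 173.0]
tcp_rot: [-3.138, 0.001, -0.046]
contact_force: [-0.2, -0.8, 0.0]
grip_width: 16.0
```

```bash
cat > hk.py <<'E'
from m import *
from h import *
import sys
k=sys.argv[1]
rows((692,-50,105,-.05))
C=(689.3,-75.8,-.05)
for n in ('scene','top'):
    c=bot.capture(n);np.savez(n+k+'.npz',**c)
s=load('scene'+k);t=load('top'+k)
for n,c in (('s',s),('t',t)):
  a,ok=cloud(c,200,110,120,70);a=a[ok]
  ca,sa=np.cos(.05),np.sin(.05);d=a-[C[0],C[1],0]
  lx=d[:,0]*ca-d[:,1]*sa;ly=d[:,0]*sa+d[:,1]*ca
  print(n,[(y,a[q,2].mean().round(1)) for y in range(-40,32,8) if (q:=(abs(lx)<7)&(ly>y)&(ly<=y+8)&(a[:,2]>60)).any()])
overlay(s,[(C,rect(-8,8,-28,24,89),(0,0,255)),(C,[(0,-28,89),(0,-36,93)],(255,0,0))],210,120,80,65,9,'pics/os%s.png'%k)
E
python3 hk.py 9
```

```text
t 18.55 pos [403.1  21.5 173. ] rot [-3.138e+00  1.000e-03 -4.600e-02] F [-0.2 -0.8  0. ] w 16.0 q [-0.14  0.18  1.91  0.    1.05  1.48]
[292.   58.3  67.4] 0.2
s [(-24, np.float64(86.0)), (-16, np.float64(83.1)), (-8, np.float64(82.3)), (0, np.float64(83.7)), (8, np.float64(79.2)), (16, np.float64(82.8)), (24, np.float64(75.4))]
t [(-40, np.float64(94.1)), (-32, np.float64(91.3)), (-24, np.float64(89.8)), (-16, np.float64(89.1)), (-8, np.float64(88.4)), (0, np.float64(88.8)), (8, np.float64(89.3)), (16, np.float64(89.8)), (24, np.float64(80.2))]
```

View pics/os9.png

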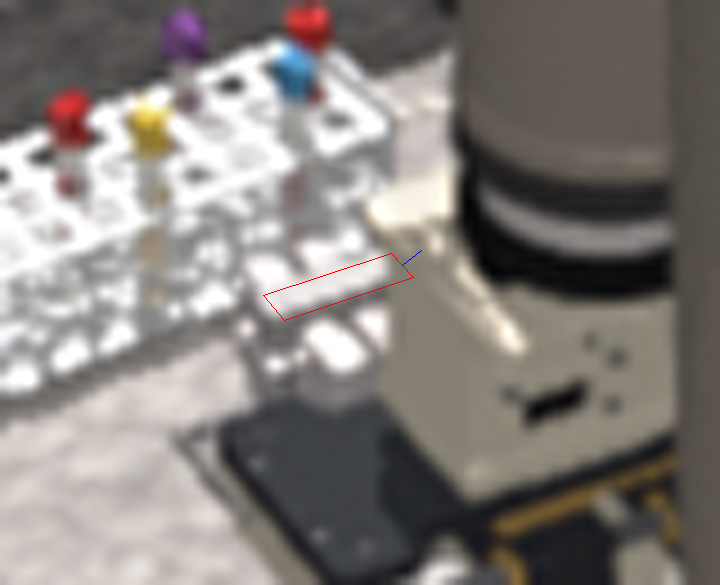

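The hook now lies level on the red "down" outline (arm top z≈89); it had just been falling slowly. I clear the arm for a good view of the pliers' tail.

Call:
carry_out(motion=[[0.5, 0, -60, -40, 0], [0.5, 0, -120, -60, 0], [0.5, 0, -180, -60, 0], [0.5, 0, -240, -60, 0], [0.5, 0, -300, -60, 0], [0.5, 0, -300, -60, 0]])

```text
time: 19.4
tool_pos: [419.9, 321.1, 232.8]
tcp_rot: [-3.139, 0.001, -0.046]
contact_force: [-0.1, -0.2, -0.1]
grip_width: 46.0
```

```bash
python3 -c "
from m import *
from h import *
for n in ('scene','top'):
    c=bot.capture(n);np.savez(n+'10.npz',**c)
    u,v=w2px(c,(530,-68,20)).astype(int)
    print(u,v);crop(c,u-35,v-40,70,80,8,f'pics/{n}12.png')
"
```

```text
271 197
278 203
```

View pics/scene12.png

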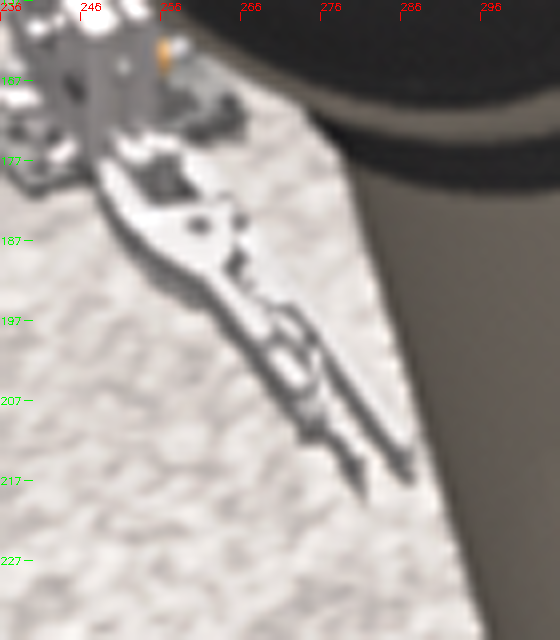

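View pics/top12.png

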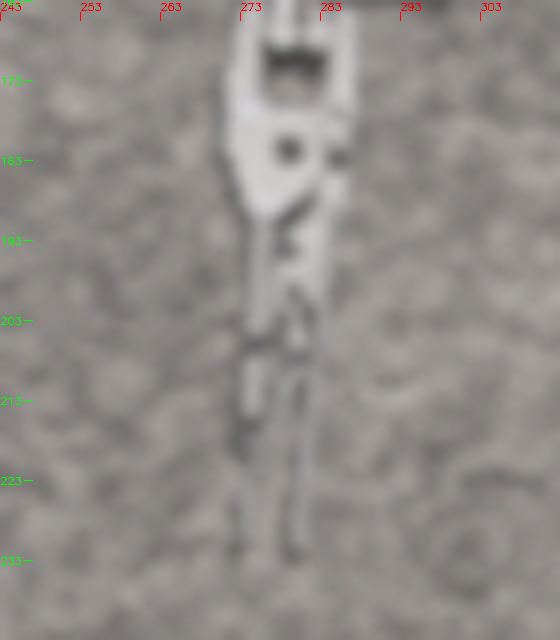

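```bash
python3 -c "
from h import *
s=load('scene10');t=load('top10')
a,ok=cloud(t,240,150,70,100);a=a[ok]
b,ok=cloud(s,240,160,50,70);b=b[ok]
P=(589.5,-68.5,-.035)
G=(0,255,0)
plan([(a,(255,200,0)),(b,(0,200,255))],590,0,4.2,500,600,plisegs(P,False)+[(P,rect(-138,-116,4.75,9.25,20),G),(P,[(-140,-10.5,19),(-68,-14,19),(-68,-21+3,19),(-140,-17.5+3,19)],G)],'pics/plan11.png',(8,40))
for n,p in (('t',a),('s',b)):
  m=(p[:,2]>8)&(p[:,2]<32)
  for lo in range(440,580,10):
    k=m&(p[:,0]>lo)&(p[:,0]<=lo+10)&(p[:,1]<-30)&(p[:,1]>-110);y=np.sort(p[k,1]);print(n,lo,len(y),y.round(0).tolist() if len(y)<26 else (y[:3],y[-3:]))
"
```

```text
t 440 0 []
t 450 13 [-73.0, -73.0, -73.0, -70.0, -70.0, -70.0, -68.0, -68.0, -53.0, -53.0, -51.0, -51.0, -35.0]
t 460 17 [-76.0, -76.0, -73.0, -73.0, -73.0, -73.0, -70.0, -70.0, -70.0, -70.0, -54.0, -54.0, -54.0, -53.0, -52.0, -51.0, -51.0]
t 470 19 [-76.0, -76.0, -76.0, -76.0, -73.0, -73.0, -73.0, -73.0, -71.0, -71.0, -71.0, -70.0, -57.0, -57.0, -56.0, -56.0, -54.0, -54.0, -53.0]
t 480 20 [-76.0, -76.0, -76.0, -73.0, -73.0, -73.0, -71.0, -63.0, -60.0, -59.0, -59.0, -57.0, -56.0, -56.0, -54.0, -54.0, -51.0, -51.0, -48.0, -48.0]
t 490 32 (array([-79.37434014, -79.14247229, -79.09990391]), array([-50.98418935, -50.98115003, -48.85734287]))
t 500 27 (array([-78.95917368, -78.79633911, -78.66655007]), array([-51.56483831, -51.38719789, -51.04075759]))
t 510 30 (array([-82.35742141, -81.91848419, -79.13707199]), array([-53.63711689, -53.61348969, -53.55722253]))
t 520 29 (array([-82.10165377, -81.63345306, -81.59299974]), array([-53.733637  , -53.72105297, -53.48628464]))
t 530 35 (array([-82.18064255, -81.93885067, -81.85522704]), array([-54.00338274, -53.91629924, -53.77787129]))
t 540 
[... 1560 characters left out ...]
, -52.0]
s 530 26 (array([-85.01609513, -82.6681018 , -82.64859231]), array([-55.48022046, -55.06713823, -54.47048145]))
s 540 26 (array([-84.57539826, -83.30243281, -81.84432952]), array([-55.84672627, -55.45226341, -53.86409472]))
s 550 27 (array([-87.24936815, -83.90664237, -83.10583167]), array([-56.38589723, -56.10169961, -54.93912305]))
s 560 23 [-89.0, -87.0, -86.0, -85.0, -84.0, -82.0, -81.0, -77.0, -77.0, -77.0, -75.0, -74.0, -73.0, -62.0, -62.0, -59.0, -59.0, -58.0, -58.0, -57.0, -56.0, -55.0, -54.0]
s 570 25 [-90.0, -90.0, -86.0, -84.0, -83.0, -83.0, -75.0, -72.0, -72.0, -70.0, -67.0, -67.0, -66.0, -66.0, -62.0, -62.0, -59.0, -59.0, -58.0, -58.0, -58.0, -57.0, -56.0, -55.0, -55.0]
```

View pics/plan11.png

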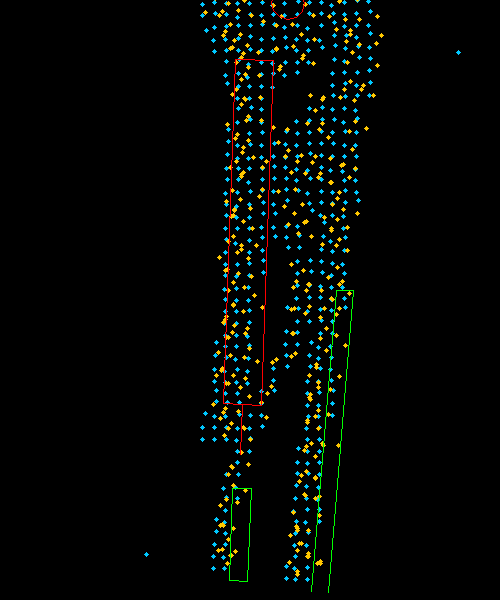

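```bash
python3 -c "
from m import *
rows((461,-63,100,-.085),(461,-63,50,-.085),(461,-63,6,-.085))
"
```

```text
t 19.5 pos [419.8 318.  233. ] rot [-3.14e+00  1.00e-03 -4.90e-02] F [ 0.8 -0.6 -0.1] w 45.6 q [0.5  0.34 1.51 0.   1.29 2.12]
[ 60.  378.7 132.3] 2.1
[ 60.1 378.8 182.3] 2.1
[ 60.1 378.9 226.3] 2.1
```

Call:
carry_out(motion=[[0.46, 10, 60, 0, 0], [0.46, 20, 120, 20, 2], [0.46, 30, 180, 40, 2], [0.46, 40, 240, 80, 2], [0.46, 50, 300, 110, 2], [0.46, 60, 350, 132, 2], [0.46, 60, 379, 132, 2], [0.46, 60, 379, 160, 2], [0.46, 60, 379, 182, 2], [0.46, 60, 379, 182, 2]])

```text
time: 20.75
tool_pos: [459.2, -64.7, 49.4]
tcp_rot: [-3.14, 0.005, -0.087]
contact_force: [-0.7, 0.7, 0.2]
grip_width: 49.4
```

```bash
python3 -c "
from m import *
from h import *
rows((461,-63,6,-.085),)
for n in ('scene','top'):
    c=bot.capture(n);np.savez(n+'11.npz',**c)
    u,v=w2px(c,(480,-68,20)).astype(int)
    crop(c,u-40,v-40,80,75,8,f'pics/{n}13.png')
"
```

```text
t 20.75 pos [459.2 -64.7  49.4] rot [-3.14   0.005 -0.087] F [-0.7  0.7  0.2] w 49.4 q [-0.31  0.47  1.91  0.    0.77  1.35]
[ 1.9 -1.8 43.4] -0.1
```

View pics/scene13.png

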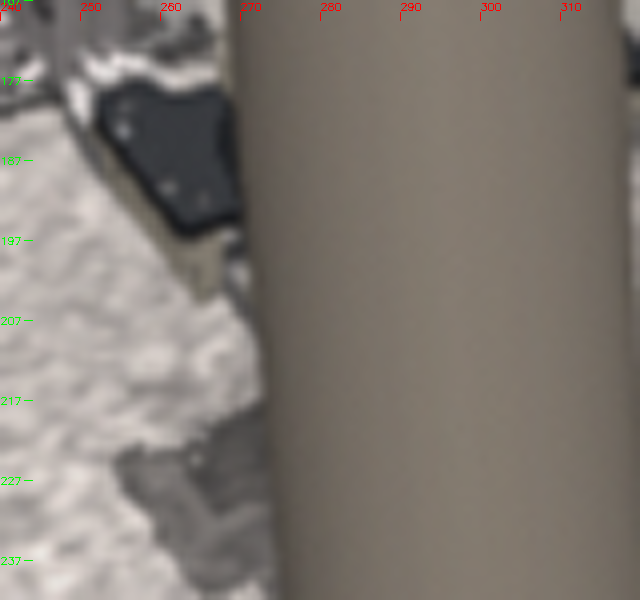

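Call:
carry_out(motion=[[0.46, 2, -2, 20, 0], [0.46, 2, -2, 43, 0], [0.46, 2, -2, 43, 0], [0.62, 2, -2, 43, 0], [0.7, 2, -2, 43, 0], [0.73, 2, -1, 43, 0], [0.73, 2, -1, 43, 0]])

```text
time: 21.72
tool_pos: [463.3, -63.8, 8.4]
tcp_rot: [-3.141, -0.0, -0.086]
contact_force: [0.1, -2.0, 0.8]
grip_width: 24.7
```

Call:
carry_out(motion=[[0.78, 0, 2, 1, 0], [0.82, 0, 4, 1, 0], [1, 0, 5, 1, 0], [1, 0, 5, 1, 0], [1, 0, 5, 1, 0], [1, 0, 5, 1, 0]])

```text
time: 22.48
tool_pos: [462.4, -68.5, 7.3]
tcp_rot: [-3.141, 0.001, -0.085]
contact_force: [-4.0, -2.1, 4.1]
grip_width: 7.7
```

Opening of 7.7 mm is narrower than tab plus handle, so something shifted. I open gently, withdraw upward and look.

Call:
carry_out(motion=[[0.7, 0, 0, 0, 0], [0.5, 0, 0, 0, 0], [0.3, 0, 0, 0, 0], [0.0, 0, 0, 0, 0], [0, 0, 0, 0, 0], [0, 0, 0, 0, 0]])

```text
time: 23.22
tool_pos: [462.5, -68.5, 7.3]
tcp_rot: [-3.141, 0.001, -0.085]
contact_force: [0.7, 0.9, -0.8]
grip_width: 62.9
```

Call:
carry_out(motion=[[0, 0, 0, -30, 0], [0, 0, 0, -80, 0], [0, 0, -60, -140, 0], [0, 0, -120, -180, 0], [0, -20, -180, -200, 0], [0, -40, -240, -220, 0], [0, -40, -300, -220, 0], [0, -40, -350, -220, 0], [0, -40, -350, -220, 0]])

```text
time: 24.35
tool_pos: [451.9, 286.6, 227.7]
tcp_rot: [-3.14, 0.0, -0.081]
contact_force: [0.8, -1.0, -0.1]
grip_width: 91.9
```

```bash
python3 hk.py 12; python3 -c "
from h import *
for n in ('scene','top'):
    c=load(n+'12')
    u,v=w2px(c,(550,-75,20)).astype(int)
    crop(c,u-45,v-45,90,90,6,f'pics/{n}14.png')
"
```

```text
t 24.35 pos [451.9 286.6 227.7] rot [-3.14   0.    -0.081] F [ 0.8 -1.  -0.1] w 91.9 q [0.42 0.36 1.5  0.   1.29 2.07]
[266.7 316.1 122. ] -1.8
s [(-24, np.float64(74.0)), (-16, np.float64(76.6)), (-8, np.float64(81.4)), (0, np.float64(82.7)), (8, np.float64(82.3)), (16, np.float64(80.8)), (24, np.float64(77.6))]
t [(-40, np.float64(94.5)), (-32, np.float64(90.8)), (-24, np.float64(90.4)), (-16, np.float64(89.3)), (-8, np.float64(87.5)), (0, np.float64(87.6)), (8, np.float64(89.7)), (16, np.float64(89.9)), (24, np.float64(81.2))]
```

View pics/scene14.png

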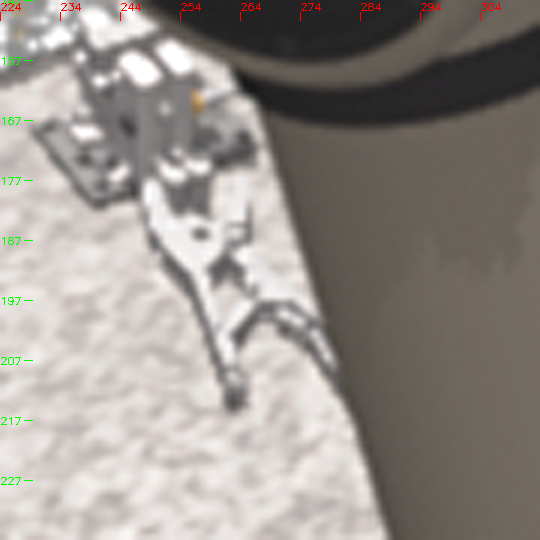

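View pics/top14.png

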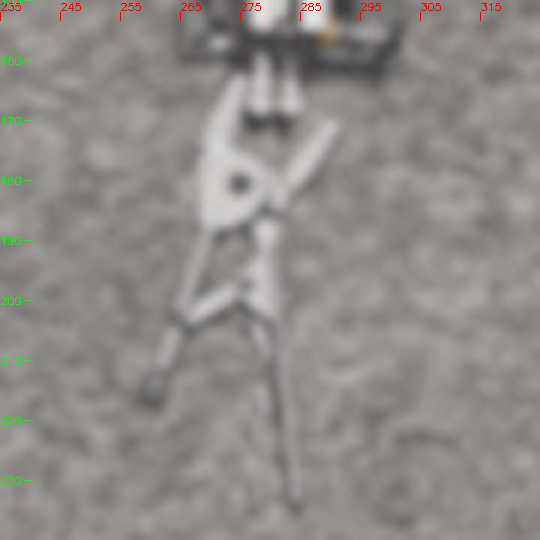

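The lock broke: the pliers are open and turned (fixed bar from (270,190) to (261,216) in the top view), and the hook is still level. Next I measure the bar for the pick-up.

```bash
python3 -c "
from h import *
t=load('top12');s=load('scene12')
a,ok=cloud(t,240,160,70,90);a=a[ok]
b,ok=cloud(s,240,165,60,60);b=b[ok]
r=[]
for n,p in (('t',a),('s',b)):
  m=(p[:,2]>8)&(p[:,2]<30)&(p[:,0]>505)&(p[:,0]<560)
  L=-42-(560-p[:,0])*(-.33)
  m&=abs(p[:,1]-L)<10
  for _ in range(4):
    k=np.polyfit(p[m,0]-520,p[m,1],1);m=(p[:,2]>8)&(p[:,2]<30)&(p[:,0]>500)&(p[:,0]<560)&(abs(p[:,1]-np.polyval(k,p[:,0]-520))<6.5)
  print(n,m.sum(),k,np.arctan(k[0]))
P=(590,-44,-.33)
import sys
G=(255,255,255)
plan([(a,(255,200,0)),(b,(0,200,255))],660,20,3,450,600,plisegs((588.5,-43,-.3),True)+cellsegs((689.3,-75.8,-.05),2.7),'pics/plan12.png',(8,40))
"
```

```text
t 72 [ -0.33311269 -24.82657263] -0.3215519580437341
s 57 [ -0.34492629 -23.92429173] -0.33214767642668636
```

View pics/plan12.png

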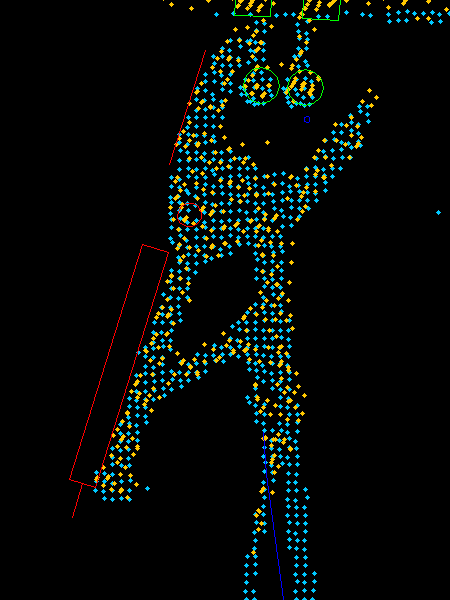

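```bash
python3 -c "
from m import *
rows((519,-24.1,120,-.326),(519,-24.1,60,-.326),(519,-24.1,7,-.326))
"
```

```text
t 24.45 pos [452.1 284.9 227.2] rot [-3.141e+00  1.000e-03 -8.200e-02] F [ 0.2 -0.3  0.2] w 91.4 q [0.42 0.36 1.5  0.   1.29 2.07]
[ 92.2 302.5 106.8] 14.0
[ 92.3 302.6 166.8] 14.0
[ 92.3 302.7 219.8] 14.0
```

Call:
carry_out(motion=[[0.69, 20, 60, 20, 4], [0.69, 40, 120, 40, 8], [0.69, 60, 180, 60, 12], [0.69, 80, 240, 80, 14], [0.69, 92, 290, 100, 14], [0.69, 92, 303, 107, 14], [0.69, 92, 303, 140, 14], [0.69, 92, 303, 167, 14], [0.69, 92, 303, 167, 14]])

```text
time: 25.58
tool_pos: [516.7, -24.6, 58.5]
tcp_rot: [-3.142, 0.006, -0.327]
contact_force: [0.4, -0.2, 0.4]
grip_width: 28.2
```

```bash
python3 -c "
from m import *
from h import *
rows((519,-24.1,7,-.326))
for n in ('scene',):
    c=bot.capture(n);np.savez(n+'13.npz',**c)
    u,v=w2px(c,(519,-24,20)).astype(int)
    crop(c,u-40,v-40,80,75,8,f'pics/{n}15.png')
"
```

```text
t 25.57 pos [516.7 -24.6  58.5] rot [-3.142  0.006 -0.327] F [ 0.4 -0.2  0.4] w 28.2 q [-0.2   0.53  1.75  0.    0.87  1.7 ]
[ 2.3 -1.2 51.5] -0.1
```

View pics/scene15.png

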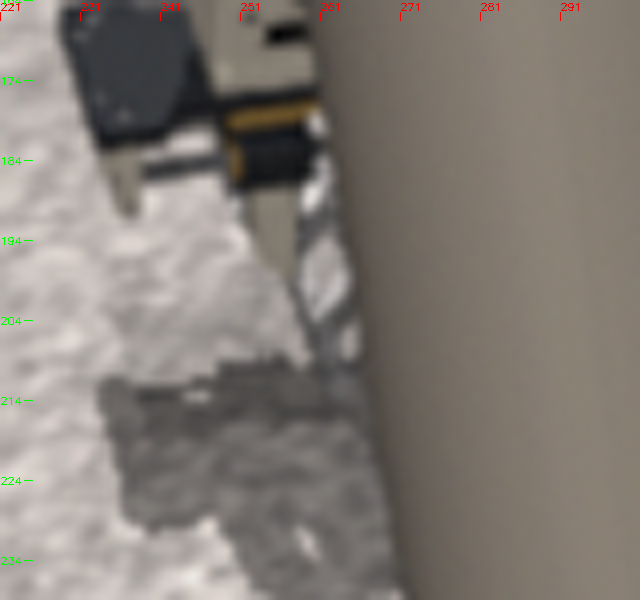

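The finger (crop ~(255,195)) is just left of the bar, as planned, so I descend and grip.

Call:
carry_out(motion=[[0.69, 2, -1, 25, 0], [0.69, 2, -1, 51, 0], [0.69, 2, -1, 51, 0], [0.85, 2, -1, 51, 0], [1, 2, -1, 51, 0], [1, 2, -1, 51, 0], [1, 2, -1, 51, 0]])

```text
time: 26.5
tool_pos: [520.8, -24.5, 10.1]
tcp_rot: [-3.141, 0.001, -0.327]
contact_force: [-1.2, -0.6, 6.6]
grip_width: 8.6
```

Call:
carry_out(motion=[[1, 0, 0, -8, 0], [1, 0, 0, -18, 0], [1, 0, 0, -30, 0], [1, 0, 0, -45, 0], [1, 0, 0, -65, 0], [1, 0, 0, -90, 0], [1, 0, 0, -100, 0], [1, 0, 0, -100, 0]])

```text
time: 27.5
tool_pos: [521.1, -24.6, 110.8]
tcp_rot: [-3.141, -0.001, -0.327]
contact_force: [0.0, -0.1, -2.7]
grip_width: 8.6
```

```bash
python3 hk.py 14; python3 -c "
from m import *
from h import *
rows((436,200,110,-.1),(436,300,110,.02))
for n in ('scene','top'):
    c=load(n+'14')
    u,v=w2px(c,(590,-45,80)).astype(int)
    crop(c,u-45,v-45,90,90,6,f'pics/{n}16.png')
"
```

```text
t 27.5 pos [521.1 -24.6 110.8] rot [-3.141e+00 -1.000e-03 -3.270e-01] F [ 0.  -0.1 -2.7] w 8.6 q [-0.19  0.46  1.69  0.    0.99  1.7 ]
[170.  -30.8   5.9] -15.9
s []
t [(-40, np.float64(94.3)), (-32, np.float64(91.1)), (-24, np.float64(89.6)), (-16, np.float64(88.9)), (-8, np.float64(87.2)), (0, np.float64(88.7)), (8, np.float64(88.6)), (16, np.float64(88.3)), (24, np.float64(80.7))]
t 27.6 pos [520.3 -24.5 109.4] rot [-3.141e+00  2.000e-03 -3.270e-01] F [ 0.  -0.2 -4.4] w 8.7 q [-0.19  0.46  1.7   0.    0.99  1.7 ]
[-152.  -185.5   -0.2] -13.0
[-184.1 -280.2   -0. ] -19.9
```

View pics/scene16.png

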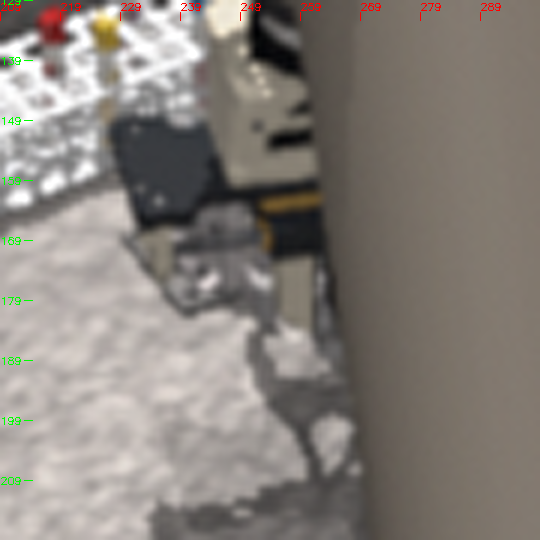

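View pics/top16.png

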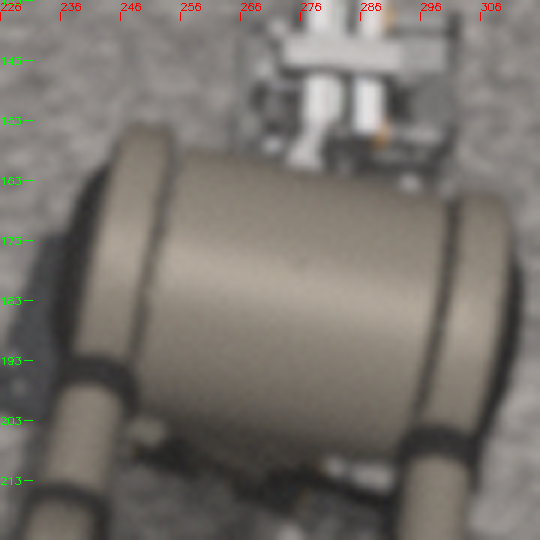

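Call:
carry_out(motion=[[1, -40, 0, 0, 0], [1, -80, -20, 0, -3], [1, -110, -60, 0, -8], [1, -135, -110, 0, -12], [1, -150, -160, 0, -16], [1, -165, -210, 0, -20], [1, -184, -260, 0, -20], [1, -184, -280, 0, -20], [1, -184, -280, 0, -20], [1, -184, -280, 0, -20]])

```text
time: 28.85
tool_pos: [435.4, 298.9, 109.1]
tcp_rot: [3.142, 0.004, 0.022]
contact_force: [0.3, -0.6, -3.0]
grip_width: 8.7
```

Call:
carry_out(motion=[[1, 0, 0, 30, 0], [1, 0, 0, 60, 0], [1, 0, 0, 80, 0], [1, 0, 0, 90, 0], [1, 0, 0, 97, 0], [1, 0, 0, 97, 0]])

```text
time: 29.6
tool_pos: [435.4, 298.7, 12.5]
tcp_rot: [-3.141, 0.003, 0.021]
contact_force: [0.4, -0.9, -1.5]
grip_width: 8.9
```

Call:
carry_out(motion=[[1, 0, 0, 2, 0], [1, 0, 0, 4, 0], [0.7, 0, 0, 4, 0], [0.69, 0, 0, 4, 0], [0.69, 0, 0, 4, 0], [0.69, 0, 0, -30, 0], [0.69, 0, 0, -80, 0], [0.69, -30, 60, -130, 0], [0.69, -30, 120, -160, 0], [0.69, -30, 180, -160, 0]])

```text
time: 30.85
tool_pos: [410.4, 136.4, 171.7]
tcp_rot: [-3.141, -0.001, 0.023]
contact_force: [1.9, -0.4, 0.7]
grip_width: 28.6
```

Call:
carry_out(motion=[[0.5, 0, 60, 0, 0], [0.5, 0, 120, 0, 0], [0.5, 0, 130, 0, 0]])

```text
time: 31.22
tool_pos: [413.5, 3.4, 171.7]
tcp_rot: [-3.142, -0.002, 0.018]
contact_force: [0.7, 0.9, -0.3]
grip_width: 45.7
```

```bash
python3 hk.py 15; python3 -c "
from h import *
t=load('top15');s=load('scene15')
for n in ('scene','top'):
    c=load(n+'15'); cv2.imwrite(f'pics/{n}17.png',cv2.resize(c['color'][:,:,::-1],(800,600)))
a,ok=cloud(t,125,175,80,90);a=a[ok]
b,ok=cloud(s,130,215,95,75);b=b[ok]
plan([(a,(255,200,0)),(b,(0,200,255))],590,340,3,450,600,plisegs((516.5,291.5,.02)),'pics/plan13.png',(8,40))
for q in ((430,300),(465,300),(500,297),(517,285),(550,303),(400,230)):
  for n,p in (('t',a),('s',b)):
    k=np.hypot(p[:,0]-q[0],p[:,1]-q[1])<5;print(q,n,p[k,2].mean().round(1),end=' ')
for n in ('top',):
  c0=load('top0')
  for bx in ((325,185,25,25),(335,222,35,38),(322,132,18,22)):
    u,v,w,h=bx;d=np.abs(c0['color'][v:v+h,u:u+w].astype(int)-t['color'][v:v+h,u:u+w]);print(bx,d.mean(),d.max())
"
```

```text
t 31.23 pos [413.5   3.4 171.7] rot [-3.142e+00 -2.000e-03  1.800e-02] F [ 0.7  0.9 -0.3] w 45.7 q [-0.18  0.2   1.89  0.    1.05  1.37]
[277.4  58.5  67.2] 3.9
s [(-40, np.float64(92.1)), (-32, np.float64(86.7)), (-24, np.float64(84.7)), (-16, np.float64(81.7)), (-8, np.float64(80.8)), (0, np.float64(85.5)), (8, np.float64(81.5)), (16, np.float64(80.6)), (24, np.float64(76.4))]
t [(-40, np.float64(94.5)), (-32, np.float64(90.7)), (-24, np.float64(89.6)), (-16, np.float64(89.1)), (-8, np.float64(86.7)), (0, np.float64(89.3)), (8, np.float64(89.8)), (16, np.float64(89.5)), (24, np.float64(80.6))]
(430, 300) t 20.5 (430, 300) s 14.2 (465, 300) t 20.2 (465, 300) s 15.1 (500, 297) t 16.5 (500, 297) s 18.5 (517, 285) t 20.7 (517, 285) s 20.3 (550, 303) t 7.5 (550, 303) s 20.0 (400, 230) t 13.5 (400, 230) s 9.9 (325, 185, 25, 25) 1.9888 6
(335, 222, 35, 38) 2.194486215538847 9
(322, 132, 18, 22) 2.0563973063973062 9
```

View pics/top17.png

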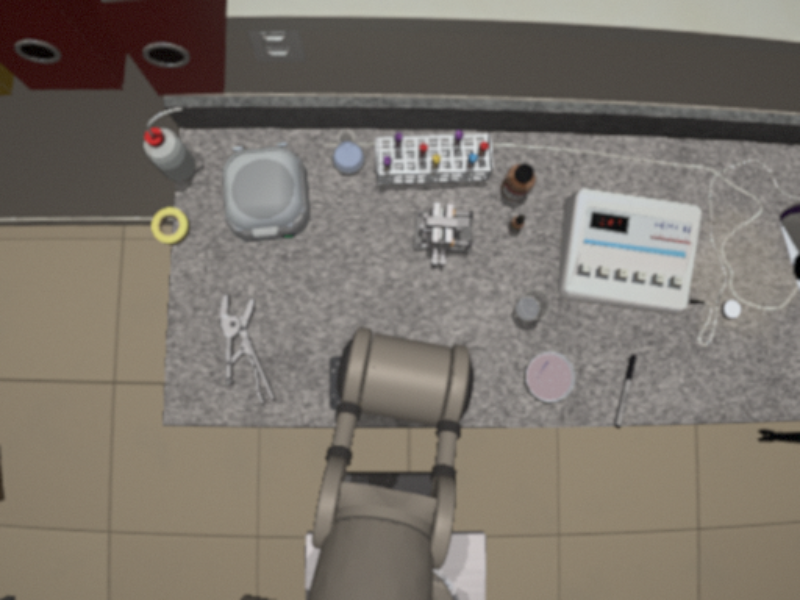

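View pics/plan13.png

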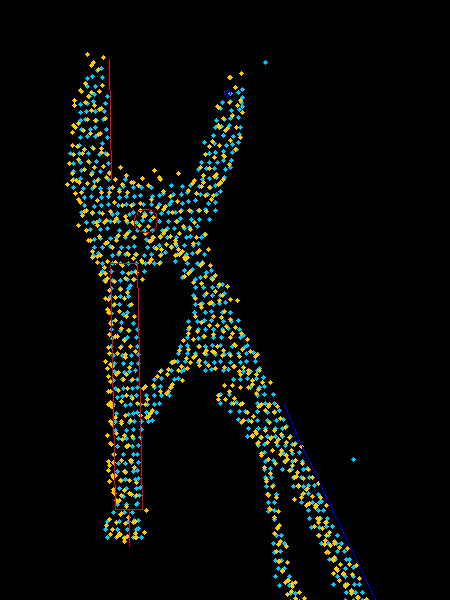

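View pics/scene17.png

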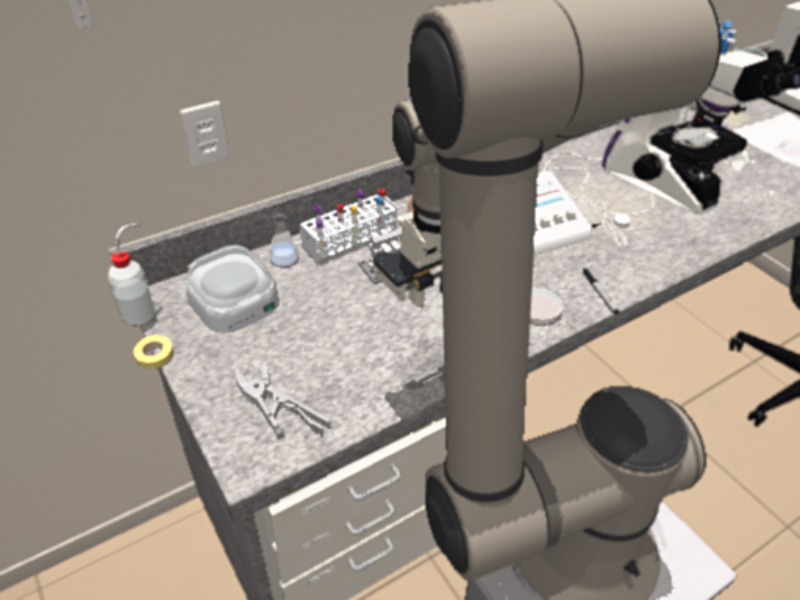

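The pliers lie flat and open at (240,345), the cell has its hook across at (445,230), and the bystanders are unchanged. One check of the plate gap, then I hand in.

```bash
python3 -c "
from m import *
from h import *
t=load('top15');C=(689.3,-75.8,-.05)
for n in ('top0','top15'):
  t=load(n)
  for x in (-25,25):
    r=[]
    for y in np.arange(-28,20,1.):
      u,v=w2px(t,tf(C,(x,y,78)));r.append(cv2.getRectSubPix(t['color'][:,:,1].copy(),(1,3),(float(u),float(v))).mean())
    print(n,x,[int(q) for q in r])
bot.close_job()
"
```

```text
top0 -25 [85, 87, 97, 106, 119, 137, 155, 171, 186, 201, 206, 211, 214, 211, 209, 200, 187, 174, 153, 132, 112, 101, 91, 89, 100, 111, 124, 139, 154, 163, 171, 179, 183, 188, 193, 199, 205, 208, 209, 211, 202, 193, 182, 163, 145, 128, 111, 94]
top0 25 [134, 136, 138, 143, 153, 162, 173, 184, 196, 201, 206, 211, 209, 207, 202, 191, 180, 166, 149, 132, 127, 124, 122, 128, 134, 141, 149, 156, 162, 167, 173, 177, 182, 187, 194, 201, 206, 209, 211, 209, 203, 197, 184, 169, 155, 140, 126, 116]
top15 -25 [78, 77, 79, 80, 86, 96, 107, 124, 143, 162, 177, 192, 204, 210, 215, 216, 214, 212, 201, 188, 174, 153, 131, 117, 114, 112, 121, 137, 152, 163, 172, 181, 186, 190, 196, 202, 208, 210, 212, 213, 204, 195, 183, 165, 147, 129, 113, 95]
top15 25 [140, 140, 140, 140, 141, 142, 146, 152, 159, 168, 178, 188, 195, 202, 207, 207, 207, 201, 191, 181, 165, 147, 131, 128, 125, 128, 139, 151, 160, 168, 176, 180, 184, 188, 196, 204, 210, 212, 213, 211, 206, 200, 187, 173, 159, 143, 127, 116]
the job is handed in; nothing more can be done
```

The filter cell is shut on its hook, and the open pliers are back near where they started, about 40 cm from the cell. I handed the job in at about 31 s of the 72 s; no verdict is reported.

- **Clamping:** I laid the pliers over the posts and squeezed until they locked. The grip stopped at 29.9 mm, where 30 mm means locked.
- **Hook:** After the push it was still at roughly 0.25 rad when I first looked, because it falls slowly. A light press of about 9 N at the end found it already down or seated it.
- **Release:** I pinched the lever against its handle. The opening went to 7.7 mm, narrower than the roughly 13.5 mm I expected, because the pliers sprang open and turned. The pictures then showed them open, with the hook still down.
- **Final check, hook and plate:** The hook arm is level at z ≈ 89 mm. The sliding plate has moved about 3 to 3.5 mm in from its open position, so the gap is roughly 3 mm. The expected gap is 2.7 mm and the limit 3.5 mm, so camera accuracy leaves little margin on that figure.
- **Final check, pliers and bystanders:** The pliers lie flat, with their top at about 20 mm, fully open and let go. The beaker, dish and oil bottle look unchanged against the first picture.

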